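Clear the drainers: ring moulds onto the skewer, boards into the pan

TASK

Put the dried things away. Take the skewer from its stand, run it through all the ring moulds while they stand in the drainer, lift them off together as one stack and lay the skewer back in both forks of the stand the way it lay before, with all the rings hanging on it between the forks. Also slide every chopping board up out of the board rack and stand it on edge in the small steel pan; keep the pan upright and leave the bowl, the wine glass and the jar alone.

Things in the scene. Friction and masses are not known exactly. Their poses are not given: they have to be found in the camera images.
- skewer: Skewer: square wooden handle 100 mm long, 24 x 24 mm, 18 mm round ferrule to 59 mm from the origin, then a steel rod 10 mm in diameter to a point 255 mm from the origin. Origin mid-handle on the axis; the point lies towards its own -y. 0.15 kg, balancing 105 mm from the origin. At the start it lies level in the stand, its axes along the stand's.
- skewer_neck (a point): Point on the skewer's axis 75 mm from the middle of the handle towards the point; it lies in the stand's near fork when the skewer is home.
- skewer_far (a point): Point on the skewer's axis 225 mm from the middle of the handle; it lies in the stand's far fork when the skewer is home.
- stand: Fixed steel stand: base 80 x 175 mm, 8 mm thick, two forks at y = +75 and -75 mm (8 mm thick along y): 16 mm wide columns topped by V notches, 50 mm wide at the mouth, prong tips 140 mm up. The skewer lies in both notches along y, axis 120 mm above the bench, mid-handle at about y = +150 mm, point beyond the -y fork. Origin on the bench under its middle, z up.
- drainer: Fixed low wire drainer, 97 x 155 mm, with pairs of pegs 52 mm high (x = +-27 mm, y = -60, -30, 0, 30, 60 mm). Its places at y = -45, -15, 15, 45 mm hold rings on edge, their common axis along its y, 48 mm above the bench; the way along that axis is open from both ends (all else is below 15 mm). Origin on the bench under its middle, z up; y points roughly as the stand's.
- ring0: Stainless ring mould (open both ends) standing on edge in one of the drainer's places: 76 mm outside diameter, 70 mm clear bore, 20 mm wide, about 50 g. Origin at its centre; its axis is its own y. One of two to four alike; None if absent.
- ring1: Stainless ring mould (open both ends) standing on edge in one of the drainer's places: 76 mm outside diameter, 70 mm clear bore, 20 mm wide, about 50 g. Origin at its centre; its axis is its own y. One of two to four alike; None if absent.
- ring2: Stainless ring mould (open both ends) standing on edge in one of the drainer's places: 76 mm outside diameter, 70 mm clear bore, 20 mm wide, about 50 g. Origin at its centre; its axis is its own y. One of two to four alike; None if absent.
- ring3: Stainless ring mould (open both ends) standing on edge in one of the drainer's places: 76 mm outside diameter, 70 mm clear bore, 20 mm wide, about 50 g. Origin at its centre; its axis is its own y. One of two to four alike; None if absent.
- board_rack: Fixed dark wire rack, 126 x 206 mm, with four slots 50 mm apart (y = -75, -25, 25, 75 mm), each 13 mm wide between two wire hoops 80 mm wide and 70 mm high; boards stand in them on rails 13 mm above the bench, faces square to the rack's y axis. Origin on the bench under its middle, z up.
- board0: Small wooden chopping board 130 mm wide (x), 9 mm thick (y), 140 mm high (z), about 120 g, standing on edge in a slot of the board rack, top edge 153 mm above the bench, lower edge 13 mm. Origin at the middle of its lower edge. One of two to four alike; None if absent.
- board1: Small wooden chopping board 130 mm wide (x), 9 mm thick (y), 140 mm high (z), about 120 g, standing on edge in a slot of the board rack, top edge 153 mm above the bench, lower edge 13 mm. Origin at the middle of its lower edge. One of two to four alike; None if absent.
- board2: Small wooden chopping board 130 mm wide (x), 9 mm thick (y), 140 mm high (z), about 120 g, standing on edge in a slot of the board rack, top edge 153 mm above the bench, lower edge 13 mm. Origin at the middle of its lower edge. One of two to four alike; None if absent.
- board3: Small wooden chopping board 130 mm wide (x), 9 mm thick (y), 140 mm high (z), about 120 g, standing on edge in a slot of the board rack, top edge 153 mm above the bench, lower edge 13 mm. Origin at the middle of its lower edge. One of two to four alike; None if absent.
- pan: Loose open steel food pan on the bench, 176 mm (x) by 108 mm (y) outside, 100 mm high, upright walls and floor 4 mm thick, 0.45 kg. Origin under the middle of its floor, z up. Empty at the start. A board stands in it with its 130 mm side along the pan's x; it is too narrow for a board to fall flat in it.
- bowl: Bystander: steel bowl 130 mm across, 55 mm high, origin under its middle.
- wine_glass: Bystander: wine glass 160 mm high, 72 mm across, origin under its foot.
- jar: Bystander: glass storage jar 80 mm across, 110 mm high, origin under its middle.
There are look-alikes about, which are no part of the job. What is shaped like the board3 but purple is not meant.

How it is judged:
By the outcome, as a careful person would: the job done as asked, in the order asked, and still so for the second after the job is handed in, with the robot touching nothing.
Of ring0, ring1, ring2, ring3 only 2 to 4 are there at a start; the rules pass over those that are not, and their reading is None.
Of board0, board1, board2, board3 only 2 to 4 are there at a start; the rules pass over those that are not, and their reading is None.
At some moment in a run one of pan may be knocked a few centimetres aside while the robot is not near it.
It also fails if it takes over 210 s, if anything falls off the work surface, if the arm or the gripper's body presses on something with over 40 N, if the wrist force passes 120 N, or if a joint passes its speed limit or range.

ROBOT

A 7-joint arm with a two-finger parallel gripper is mounted at the origin on the work surface. World frame = base frame: x ahead of the robot, y to its left, z up, the work surface at z = 0. Lengths are in m, angles in rad, forces in N, time in s.
With the tool pointing down it reaches from about 0.425 to 0.875 m from the base axis. Payload 4.7 kg.
Tool frame: the origin (TCP) lies on the centre line of the jaws, within the pads' length; the fingertips stand ahead of it and the grasp point (between the pads) lies 8 mm behind it (ctrl.finger_overhang is the x of the fingertips in the tool frame, in m); x points along the fingers, z is the direction in which the jaws open and shut, and the axes are right-handed (so a half turn about x gives the same grasp; the last joint's range is limited). The gripper opens to 87 mm and grips with 3 to 60 N. Pads are 19 mm wide; open, the fingers measure 117 mm over their backs; the gripper's body (75 mm by 190 mm) begins 51 mm behind the grasp point.
Start: joints at [1.345, 0.321, -0.07, 1.45, 0.023, 1.371, -0.057], TCP at [0.154, -0.631, 0.234] pointing down, gripper open.
Joint ranges: [-2.86, 2.86], [-0.3, 2.09], [-1.38, 1.24], [0.06, 2.45], [-1.56, 4.7], [0.09, 2.05], [-2.69, 2.69]. Speed limits (rad/s): [2.57, 2.57, 3.14, 3.14, 3.14, 3.14, 3.14].

INTERFACE

Orientations are given as a rotation vector (axis times angle).
In Python, from bench import readout, viewer, job, nets, ctrl gives the robot as it stands.
- The arm moves only by the shell command python3 -m creep 'ROWS' [FORCE]. ROWS is JSON, a list of rows, each an object with "linear": the shift along the tool's x, y, z in m, a list of three; "twist": the turn, a rotation vector about the tool's x, y, z in degrees, a list of three; "fingers": the gripper's target within -1 to 1 (shut at 1, half-way at 0, fully open at -1). A call has 1 to 8 rows; each row is the pose to reach, as a shift and turn from the pose commanded when the call began, along the tool's axes at that moment; what a row does not reach only later rows make up. A row lasts 1/12 s, in which the tool goes at most 41.7 mm and 7.16 degrees, less where a joint would pass 70% of its speed; a pose out of reach is approached as far as the arm can. A call with a gripper value outside its range is refused whole. The fingers move at their own pace and stop on an object; FORCE is the grip in N (left out, the last holds). Time passes only in rows, so rows that repeat a pose let the fingers close. It gives the time, the measured TCP pose, the force and the opening at its end, in the units of the state.
- readout.get_state(): the state, without advancing time (a new reading comes with each control period).
- viewer.get_image(name): name is "scene" or "top" or "wrist"; returns (picture, depth): 384x512x3 uint8, red, green, blue; 384x512 float32, m along the optical axis (not along the pixel's ray), 0 where there is no reading.
- viewer.camera_params(name): a dict with "K" (3x3 intrinsics, pixels), "k1" (the pictures are not rectified: a ray, as slopes to the right and down, at radius r is drawn at 1 + k1 r^2 times it, then the intrinsics apply), "cam_to_world" (4x4, takes a point from camera to world coordinates). Camera axes: x right, y down, z forward; pixel columns grow to the right and rows downward; lengths in m; the calibration is good to about 2 mm. A picture is of the moment at which its call begins: read the wrist's pose just before it. camera_params takes no time and is no camera call; for the wrist camera it gives the pose at the moment of the call.
- job.close_job(): hands the job in, once; it reports no verdict.
Trained networks look in the newest picture that a camera, given by its name, has taken for a name from the list of things; names that differ only in an ending like _2 or _b are one class to them, and where a whole thing is asked for, a point or a joint stands for the part that bears it (a point fixed in the world has none). Each returns a list of dicts, best first, with "conf" (0 to 1); they miss things now and then, are a little off and sometimes report something else, mostly with a low value. They report only what shows in the picture. A call takes as long as a camera call. They do not tell look-alikes from the thing itself.
- nets.boxes_of(camera, label): "centre" ([x, y, z] in m, in world coordinates, good to about 4 mm: the middle of the surface that is visible of it).
- nets.place_of(camera, label): "centre" ([x, y, z] in m, in world coordinates, good to about 4 mm: a listed point, or the origin of a listed thing).
The state is a dict: "time": time; "joint_positions": joint angles; "qd": joint speeds; "joint_torque": joint torques, N m; "position": TCP position; "tool_rot": TCP orientation; "ft_force": force on the tool from outside, world axes, zero at the start; "torque": the same for the moment, N m; "grip_width": opening from 0.0 (shut) to 1.0 (fully open).
Only numpy, scipy, OpenCV 4.12 (cv2) and the standard library are available. Lean on these libraries where they do the work, as an engineer would, in place of code of your own. Each camera call takes 0.05 s, during which the arm holds its last target.

## Working session

There is one attempt and no reset: what is moved stays moved. The work goes in short steps, Python scripts to look and compute and a shell command to move; the robot and the scene stay as the last step left them, time stands still between calls to the robot, and variables do not carry over. Pictures are saved under pics/ and viewed, and the job is handed in when it is done.

```bash
ls; mkdir -p pics; cat > h.py <<'E'
import numpy as np, cv2
from scipy.spatial.transform import Rotation as R
from bench import readout, viewer, job, nets, ctrl
def snap(cam,name):
    p,d=viewer.get_image(cam); cv2.imwrite('pics/'+name+'.png',p[:,:,::-1]); np.save('pics/'+name+'.npy',d); return p,d
E
python3 - <<'E'
from h import *
s=readout.get_state(); print(s); print(ctrl.finger_overhang)
for c in ['scene','top','wrist']:
    snap(c,c+'0'); print(c,viewer.camera_params(c))
E
```

```text
pics
{'time': 0.0, 'joint_positions': array([ 1.34509849,  0.32179727, -0.07006896,  1.45169886,  0.02259818,
        1.37078087, -0.05688864]), 'qd': array([ 0.00070169, -0.00031229, -0.00045968,  0.00133548,  0.001354  ,
       -0.00125384,  0.00061774]), 'joint_torque': array([-3.70197777e-04, -4.91286314e+01, -4.03940734e-01, -3.12528026e+01,
       -6.39710063e-02,  4.37123794e-02,  1.90477235e-04]), 'position': array([ 0.15419463, -0.63089173,  0.23246609]), 'tool_rot': array([ 1.03187767,  1.31474533, -1.0300585 ]), 'ft_force': array([-0.04587397,  0.53310748,  0.19689866]), 'torque': array([ 0.0035025 , -0.01656099,  0.04764313]), 'grip_width': 0.9998174677992011}
0.011
scene {'K': array([[354.10204143,   0.        , 257.44928823],
       [  0.        , 354.10204143, 190.31503776],
       [  0.        ,   0.        ,   1.        ]]), 'k1': 0.01062628639027433, 'cam_to_world': array([[ 0.63109149,  0.58240296, -0.51237713,  1.0200245 ],
       [ 0.77569324, -0.47794586,  0.41215016, -0.36298204],
       [-0.00485106, -0.65755193, -0.7533936 ,  0.85339493],
       [ 0.        ,
[... 253 characters left out ...]
ray([[ 0.00788029, -0.98795559,  0.15453691,  0.30356104],
       [-0.99995526, -0.00697692,  0.00638716,  0.03500962],
       [-0.00523204, -0.15458033, -0.98796637,  1.38828173],
       [ 0.        ,  0.        ,  0.        ,  1.        ]])}
wrist {'K': array([[333.60631605,   0.        , 254.90423276],
       [  0.        , 333.60631605, 189.67191609],
       [  0.        ,   0.        ,   1.        ]]), 'k1': -0.09361270552279612, 'cam_to_world': array([[ 0.23740279, -0.94028794, -0.24392314,  0.22110769],
       [-0.97141064, -0.23008984, -0.05848111, -0.61505358],
       [-0.00113515,  0.25083311, -0.96802968,  0.38363992],
       [ 0.        ,  0.        ,  0.        ,  1.        ]])}
```

View pics/scene0.png

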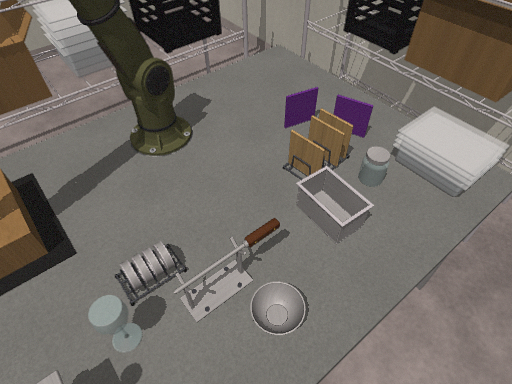

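View pics/top0.png

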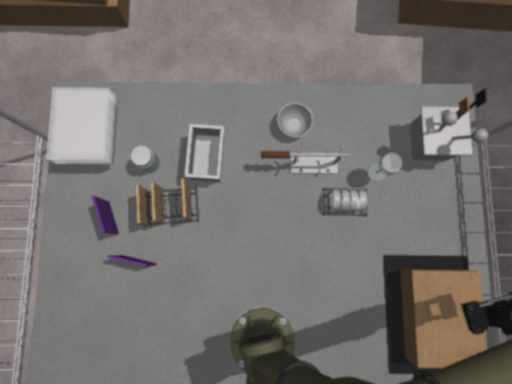

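View pics/wrist0.png

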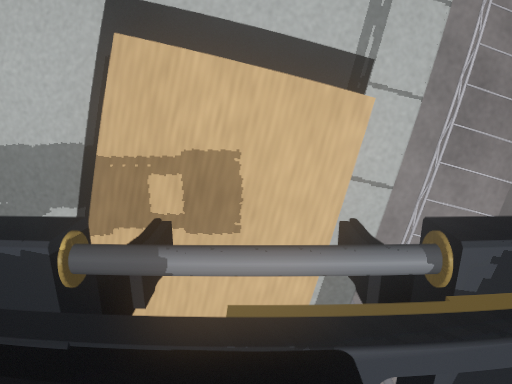

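The top view shows the robot base at (262,345), the board rack at (167,204) with three boards, the pan at (205,152), the skewer and stand at (305,157), the drainer at (346,202), plus two loose purple look-alikes at left. Next I'll measure.

```bash
python3 - <<'E'
from h import *
np.set_printoptions(precision=4,suppress=True)
viewer.get_image('top');viewer.get_image('scene')
for c in ['top','scene']:
    for l in ['skewer','skewer_neck','skewer_far','stand','drainer','ring0','board_rack','board0','pan','bowl','wine_glass','jar']:
        print(c,l,[(np.round(r['centre'],4).tolist(),round(r['conf'],2)) for r in nets.place_of(c,l)[:7]])
E
```

```text
top skewer [([0.6353, -0.0401, 0.1234], 0.88)]
top skewer_neck [([0.6349, -0.1112, 0.1206], 0.87)]
top skewer_far [([0.6337, -0.2657, 0.1182], 0.67), ([0.7851, -0.1193, 0.0017], 0.3)]
top stand [([0.6386, -0.19, -0.0007], 0.61)]
top drainer [([0.4889, -0.2972, 0.0016], 0.57)]
top ring0 [([0.4861, -0.2896, 0.0497], 0.76), ([0.6373, -0.186, 0.0], 0.73), ([0.4839, -0.3378, 0.0492], 0.7), ([0.4865, -0.2507, 0.0493], 0.5), ([0.492, -0.3136, 0.0471], 0.44)]
top board_rack [([0.4698, 0.3383, -0.0032], 0.7), ([0.6351, 0.4284, 0.0022], 0.69)]
top board0 [([0.4658, 0.3662, 0.0137], 0.86), ([0.48, 0.2655, 0.0139], 0.82), ([0.4232, 0.5466, 0.0005], 0.82), ([0.2783, 0.441, 0.0], 0.75), ([0.6375, -0.2641, 0.1226], 0.61), ([0.4584, 0.4168, 0.0107], 0.57)]
top pan [([0.6495, 0.2041, -0.0014], 0.83)]
top bowl [([0.7856, -0.1152, 0.001], 0.76)]
top wine_glass [([0.5981, -0.4224, 0.0026], 0.96)]
top jar [([0.6333, 0.4294, 0.0014], 0.6)]
scene skewer [([0.6319, -0.0423, 0.1205], 0.77)]
scene skewer_neck [([0.6354, -0.1109, 0.12], 0.96)]
scene skewer_far [([0.6355, -0.2645, 0.1177], 0.62)]
scene stand [([0.6367, -0.1895, 0.003], 0.65), ([0.4898, -0.2556, 0.0458], 0.16)]
scene drainer [([0.4891, -0.297, 0.0044], 0.57)]
scene ring0 [([0.4909, -0.2539, 0.0454], 0.79), ([0.4839, -0.3422, 0.0466], 0.63), ([0.4888, -0.3139, 0.0493], 0.61), ([0.488, -0.2888, 0.0506], 0.54)]
scene board_rack [([0.4712, 0.342, 0.0], 0.57)]
scene board0 [([0.478, 0.2674, 0.0166], 0.9), ([0.4608, 0.4122, 0.0121], 0.86), ([0.4242, 0.545, 0.0016], 0.77), ([0.4719, 0.366, 0.015], 0.74), ([0.271, 0.4419, -0.0], 0.66)]
scene pan [([0.6518, 0.207, 0.0006], 0.84)]
scene bowl [([0.7811, -0.1154, -0.0005], 0.93)]
scene wine_glass [([0.6027, -0.4182, -0.0042], 0.65), ([0.4876, -0.2973, 0.0021], 0.29)]
scene jar [([0.6344, 0.423, 0.0022], 0.87), ([0.4692, 0.3661, 0.0164], 0.3)]
```

```bash
python3 - <<'E'
import cv2
p=cv2.imread('pics/top0.png')
cv2.imwrite('pics/t1.png',cv2.resize(p[90:240,120:380],None,fx=3,fy=3,interpolation=cv2.INTER_CUBIC))
p=cv2.imread('pics/scene0.png')
cv2.imwrite('pics/s1.png',cv2.resize(p[80:330,100:390],None,fx=2.4,fy=2.4,interpolation=cv2.INTER_CUBIC))
E
```

```text
(no output)
```

View pics/t1.png

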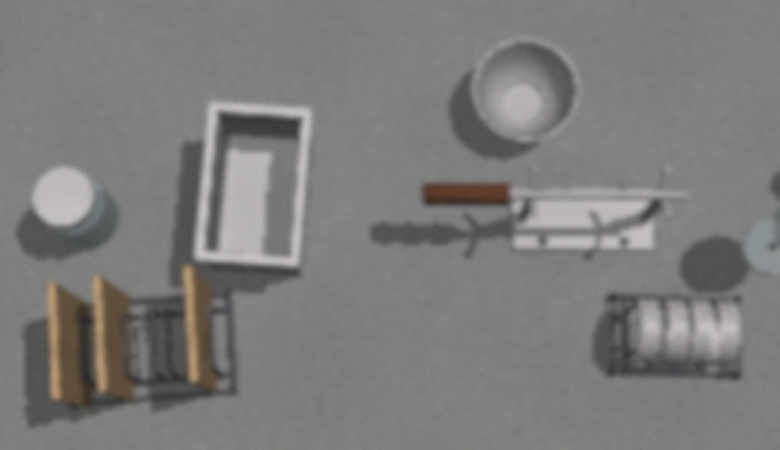

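View pics/s1.png

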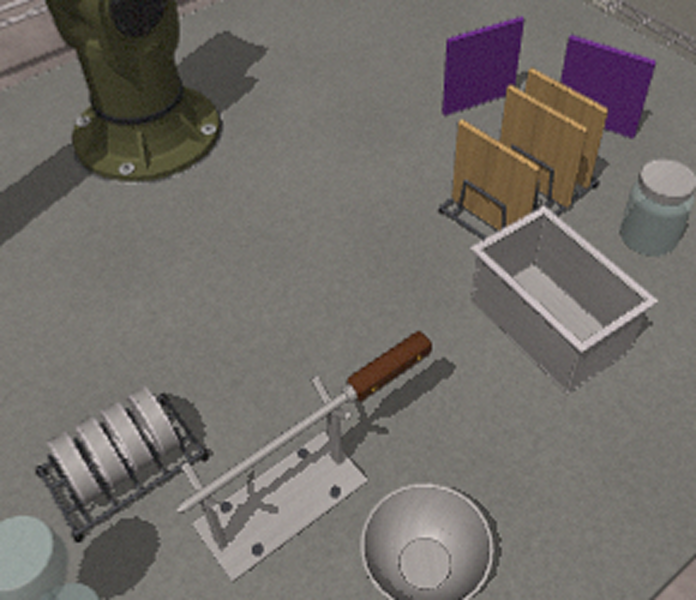

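```bash
cat >> h.py <<'E'
np.set_printoptions(precision=4,suppress=True)
def tgt_rot(yaw, tiltvec=(0,0,0)):
    # tool x down, tool z at heading yaw(deg) from world x ; optional extra world rotvec (deg)
    a=np.radians(yaw); z=np.array([np.cos(a),np.sin(a),0]); x=np.array([0,0,-1.]); y=np.cross(z,x)
    return R.from_rotvec(np.radians(tiltvec))*R.from_matrix(np.c_[x,y,z])
def state():
    s=readout.get_state(); r=R.from_rotvec(s['tool_rot']); return s,np.array(s['position']),r
def plan(pos=None,yaw=None,tilt=(0,0,0),rot=None):
    s,p,r=state()
    t=rot if rot is not None else (tgt_rot(yaw,tilt) if yaw is not None else r)
    d=(np.array(pos)-p) if pos is not None else np.zeros(3)
    tw=(r.inv()*t).as_rotvec(degrees=True)
    m=r.as_matrix()
    print('t',round(s['time'],2),'TCP',p,'x',m[:,0],'z',m[:,2],'zyaw',np.degrees(np.arctan2(m[1,2],m[0,2])).round(2))
    print(' linear mm',(m.T@d*1000).round(1),'twist',tw.round(2),'dist',np.linalg.norm(d).round(4),'grip',round(s['grip_width'],3),'F',s['ft_force'].round(1),'q',np.array(s['joint_positions']).round(2))
def pix2w(cam,uv,z=None,d=None,P=None):
    P=P or viewer.camera_params(cam); K=P['K']; k=P['k1']
    uv=np.atleast_2d(np.array(uv,float)); xd=(uv-[K[0,2],K[1,2]])/[K[0,0],K[1,1]]
    x=xd.copy()
    for _ in range(10): x=xd/(1+k*(x**2).sum(1,keepdims=True))
    ray=np.c_[x,np.ones(len(x))]; M=P['cam_to_world']
    w=ray@M[:3,:3].T; o=M[:3,3]
    if d is not None: return o+w*np.asarray(d).reshape(-1,1)
    return o+w*((z-o[2])/w[:,2])[:,None]
def cloud(cam,d,P=None):
    v,u=np.mgrid[0:384,0:512]; c=pix2w(cam,np.c_[u.ravel(),v.ravel()],d=d.ravel(),P=P); c[d.ravel()==0]=np.nan
    return c.reshape(384,512,3)
E
python3 - <<'E'
from h import *
plan((0.56,-0.16,0.40),0)
plan((0.56,-0.16,0.40),180)
d=np.load('pics/top0.npy'); c=cloud('top',d)
# pan rim
def fit(lo,hi):
    m=np.all((c>lo)&(c<hi),axis=2); return c[m]
q=fit([.5,.1,.09],[.8,.32,.11]); print('pan',len(q),q.min(0),q.max(0)); print(cv2.minAreaRect((q[:,:2]*1000).astype(np.float32)))
q=fit([.55,-.11,.09],[.7,.05,.16]); print('handle',len(q),q.min(0),q.max(0),np.median(q,0)); print(cv2.minAreaRect((q[:,:2]*1000).astype(np.float32)))
for y0,y1 in [(.23,.3),(.34,.39),(.39,.45)]:
    q=fit([.38,y0,.143],[.56,y1,.17]); print('board',len(q),np.median(q,0)); print(cv2.minAreaRect((q[:,:2]*1000).astype(np.float32)))
q=fit([0.4,-.4,.06],[.56,-.2,.1]); print('rings',len(q),np.median(q,0)); print(cv2.minAreaRect((q[:,:2]*1000).astype(np.float32)))
q=fit([-.1,-.9,.02],[.3,-.35,.2]); print('box',len(q), q.min(0),q.max(0))
E
```

```text
t 1.45 TCP [ 0.1544 -0.6314  0.2336] x [-0.     -0.0001 -1.    ] z [ 0.2375 -0.9714  0.0001] zyaw -76.26
 linear mm [-166.5  506.  -361.6] twist [-76.26   0.     0.01] dist 0.6438 grip 0.997 F [ 0.4 -1.1 -0.7] q [ 1.35  0.32 -0.07  1.45  0.02  1.37 -0.06]
t 1.45 TCP [ 0.1544 -0.6314  0.2336] x [-0.     -0.0001 -1.    ] z [ 0.2375 -0.9714  0.0001] zyaw -76.26
 linear mm [-166.5  506.  -361.6] twist [103.74   0.01  -0.  ] dist 0.6438 grip 0.997 F [ 0.4 -1.1 -0.7] q [ 1.35  0.32 -0.07  1.45  0.02  1.37 -0.06]
pan 512 [0.5037 0.1464 0.0903] [0.7464 0.2727 0.1066]
((622.9845581054688, 211.08843994140625), (120.86719512939453, 243.97145080566406), 86.90081024169922)
handle 266 [ 0.6077 -0.1096  0.0994] [0.6601 0.0132 0.1373] [ 0.6315 -0.0431  0.1289]
((633.7689819335938, -48.2086067199707), (52.3565559387207, 122.82707977294922), 0.11002441495656967)
board 119 [0.4766 0.2656 0.1505]
((477.5847473144531, 266.3583068847656), (127.34542846679688, 9.570125579833984), 5.273705005645752)
board 120 [0.466  0.3648 0.1508]
((466.32275390625, 365.2950134277344), (125.9647216796875, 10.22552490234375), 4.885622978210449)
board 126 [0.4597 0.4134 0.1505]
((458.1810302734375, 414.41180419921875), (128.60235595703125, 10.736270904541016), 4.218076705932617)
rings 499 [ 0.4838 -0.2949  0.0795]
((487.36273193359375, -297.6065673828125), (116.09508514404297, 72.5789566040039), 88.4234619140625)
box 6626 [-0.0501 -0.7118  0.0201] [ 0.2514 -0.4843  0.1124]
```

```bash
python3 -m creep '[{"linear":[-0.04,0.01,0],"twist":[-5,0,0],"fingers":-1},{"linear":[-0.08,0.03,-0.02],"twist":[-12,0,0],"fingers":-1},{"linear":[-0.11,0.06,-0.04],"twist":[-19,0,0],"fingers":-1},{"linear":[-0.14,0.09,-0.06],"twist":[-26,0,0],"fingers":-1},{"linear":[-0.16,0.12,-0.08],"twist":[-33,0,0],"fingers":-1},{"linear":[-0.166,0.15,-0.1],"twist":[-40,0,0],"fingers":-1},{"linear":[-0.166,0.18,-0.12],"twist":[-47,0,0],"fingers":-1},{"linear":[-0.166,0.21,-0.14],"twist":[-54,0,0],"fingers":-1}]' 60; python3 -c "
from h import *
plan((0.56,-0.16,0.40),0)"
```

```text
time: 2.12
position: [0.3265, -0.4443, 0.4015]
tool_rot: [0.298, 1.547, -0.302]
ft_force: [0.6, -0.5, -0.5]
grip_width: 0.999
t 2.12 TCP [ 0.3265 -0.4443  0.4015] x [ 0.0019 -0.003  -1.    ] z [ 0.9276 -0.3736  0.0029] zyaw -21.94
 linear mm [  1.1 351.  110.4] twist [-21.94   0.14   0.15] dist 0.3679 grip 0.999 F [ 0.6 -0.5 -0.5] q [ 1.17  0.09 -0.31  1.39  0.03  1.65  0.48]
```

```bash
python3 -m creep '[{"linear":[0,0.04,0.012],"twist":[-3,0,0],"fingers":-1},{"linear":[0,0.08,0.025],"twist":[-6,0,0],"fingers":-1},{"linear":[0,0.12,0.04],"twist":[-9,0,0],"fingers":-1},{"linear":[0,0.16,0.05],"twist":[-12,0,0],"fingers":-1},{"linear":[0,0.2,0.06],"twist":[-15,0,0],"fingers":-1},{"linear":[0,0.23,0.07],"twist":[-18,0,0],"fingers":-1},{"linear":[0,0.23,0.07],"twist":[-22,0,0],"fingers":-1}]'; python3 - <<'E'
from h import *
plan((0.635,-0.08,0.25),0)
p,d=snap('wrist','w1'); print(viewer.camera_params('wrist')['cam_to_world'])
E
```

```text
time: 2.7
position: [0.4817, -0.2506, 0.4001]
tool_rot: [-0.007, 1.568, 0.011]
ft_force: [0.0, 1.7, -0.1]
grip_width: 1.0
t 2.7 TCP [ 0.4817 -0.2506  0.4001] x [ 0.0033  0.003  -1.    ] z [0.9999 0.0113 0.0033] zyaw 0.65
 linear mm [151.1 168.4 154.7] twist [ 0.65  0.19 -0.17] dist 0.2741 grip 1.0 F [ 0.   1.7 -0.1] q [ 0.93  0.09 -0.53  1.41  0.04  1.65  0.41]
[[ 0.9999  0.0099  0.0036  0.4792]
 [ 0.0105 -0.9682 -0.25   -0.1865]
 [ 0.001   0.2501 -0.9682  0.5509]
 [ 0.      0.      0.      1.    ]]
```

View pics/w1.png

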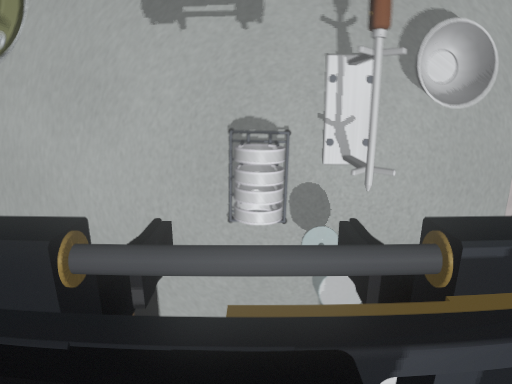

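The wrist view shows the drainer at (260,175) with 4 rings, the skewer rod running from (380,30) to (369,188), and the glass at (320,240). I'll fit the axes from the depth.

```bash
python3 - <<'E'
from h import *
d=np.load('pics/w1.npy'); c=cloud('wrist',d)
def sel(lo,hi): 
    m=np.all((c>lo)&(c<hi),axis=2); return c[m]
q=sel([.55,-.35,.105],[.7,-.07,.145]); 
# rod points: band near x=.635
q=q[abs(q[:,0]-.635)<.012]
for y0 in np.arange(-.32,-.05,.02):
    k=q[(q[:,1]>y0)&(q[:,1]<y0+.02)]
    if len(k)>3: print(round(y0+.01,3),len(k),k.mean(0), k[:,2].max(), (k[:,0].min()+k[:,0].max())/2)
print('tip y',q[:,1].min())
print('rings')
q=sel([.43,-.38,.02],[.56,-.2,.1])
for y0 in np.arange(-.38,-.22,.006):
    k=q[(q[:,1]>y0)&(q[:,1]<y0+.006)&(q[:,2]>.055)]
    if len(k)>3: print(round(y0+.003,3),len(k),k[:,0].min(),k[:,0].max(),(k[:,0].min()+k[:,0].max())/2,k[:,2].max())
E
```

```text
-0.29 81 [ 0.632  -0.2873  0.1225] 0.12500878581345165 0.6327333510113091
-0.27 188 [ 0.6338 -0.2692  0.1216] 0.1258693257582859 0.6350902288571865
-0.25 123 [ 0.632  -0.2498  0.1232] 0.12570910176087724 0.6329293723970691
-0.23 125 [ 0.6321 -0.2302  0.1229] 0.12568147328227103 0.6329047957265954
-0.21 112 [ 0.632  -0.2101  0.1228] 0.12513784136215422 0.6323477725960311
-0.19 135 [ 0.6317 -0.1902  0.1228] 0.1259967143788333 0.6324161936449739
-0.17 135 [ 0.632  -0.1703  0.1227] 0.12581505158233713 0.6328574625959248
-0.15 133 [ 0.6318 -0.1498  0.1227] 0.12573577027587718 0.6326336923103146
-0.13 187 [ 0.633  -0.1281  0.1215] 0.12609963943042268 0.6351491132634017
-0.11 208 [ 0.6332 -0.1105  0.1226] 0.1282052428237374 0.6348885185176913
-0.09 302 [ 0.632  -0.0899  0.1283] 0.132786487396229 0.6333904489284012
-0.07 146 [ 0.633  -0.075   0.1306] 0.13292068263968565 0.633903594632043
tip y -0.29809116218942133
rings
-0.359 82 0.4473219195673567 0.5223094482387385 0.4848156839030476 0.0872861160963781
-0.353 179 0.44728325291664695 0.5204338909478075 0.4838585719322272 0.088212347310761
-
[... 800 characters left out ...]
 192 0.4490996967844264 0.5216457635834726 0.4853727301839495 0.08713332031904936
-0.287 203 0.4491674838875148 0.5232565266096912 0.48621200524860303 0.08795470588666637
-0.281 181 0.4491508717551991 0.5227752772374226 0.4859630744963108 0.08853005172325934
-0.269 64 0.4493914396921692 0.5241876901500592 0.4867895649211142 0.08760556434306915
-0.263 206 0.4493489214721982 0.5240078022907517 0.48667836188147495 0.0873699674712698
-0.257 205 0.45096159179580003 0.5240165721878217 0.48748908199181085 0.08711690161158647
-0.251 209 0.4492667953906773 0.5236707180403485 0.48646875671551293 0.08688483149094495
-0.245 38 0.4492832672406847 0.5131374049398798 0.48121033609028224 0.08683259089513529
```

```bash
python3 - <<'E'
import cv2
p=cv2.imread('pics/w1.png')
cv2.imwrite('pics/w1c.png',cv2.resize(p[110:240,200:400],None,fx=4,fy=4,interpolation=cv2.INTER_CUBIC))
E
```

```text
(no output)
```

View pics/w1c.png

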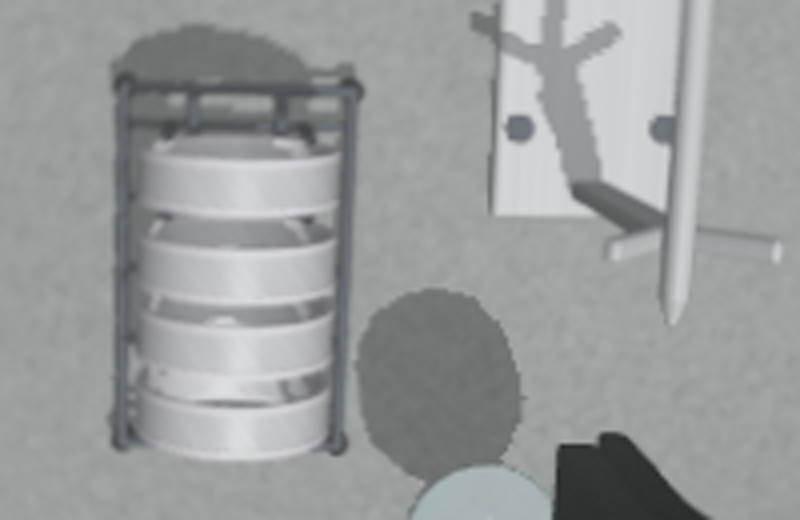

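```bash
python3 -m creep '[{"linear":[0,0.03,0.03],"twist":[0,0,0],"fingers":-1},{"linear":[0.02,0.06,0.06],"twist":[0,0,0],"fingers":-1},{"linear":[0.05,0.09,0.09],"twist":[0,0,0],"fingers":-1},{"linear":[0.08,0.12,0.12],"twist":[0,0,0],"fingers":-1},{"linear":[0.11,0.15,0.14],"twist":[0.6,0.2,-0.2],"fingers":-1},{"linear":[0.14,0.168,0.153],"twist":[0.6,0.2,-0.2],"fingers":-1},{"linear":[0.15,0.168,0.153],"twist":[0.6,0.2,-0.2],"fingers":-1},{"linear":[0.15,0.168,0.153],"twist":[0.6,0.2,-0.2],"fingers":-1}]'; python3 - <<'E'
from h import *
plan((0.633,-0.081,0.112),0)
viewer.get_image('top');viewer.get_image('scene')
for c in ['scene','top']:
  for l in ['skewer','skewer_neck','drainer']: print(c,l,[(np.round(r['centre'],4).tolist(),round(r['conf'],2)) for r in nets.place_of(c,l)[:2]])
E
```

```text
time: 3.42
position: [0.629, -0.0877, 0.2424]
tool_rot: [0.009, 1.584, -0.008]
ft_force: [-1.7, -0.1, -1.3]
grip_width: 0.998
t 3.42 TCP [ 0.629  -0.0877  0.2424] x [-0.0132  0.0009 -0.9999] z [ 0.9999 -0.0109 -0.0132] zyaw -0.63
 linear mm [130.3   6.7   5.6] twist [-0.63 -0.75 -0.05] dist 0.1306 grip 0.998 F [-1.7 -0.1 -1.3] q [ 0.6   0.36 -0.65  1.45  0.22  1.42 -0.07]
scene skewer [([0.6309, -0.0402, 0.121], 0.92)]
scene skewer_neck [([0.636, -0.1109, 0.118], 0.61), ([0.4861, -0.3156, 0.0489], 0.29)]
scene drainer [([0.4873, -0.2993, 0.003], 0.64)]
top skewer [([0.6396, -0.0406, 0.1216], 0.77)]
top skewer_neck []
top drainer [([0.4875, -0.2981, 0.0027], 0.4)]
```

```bash
python3 -c "
from h import *
plan((0.633,-0.081,0.112),0)"; 
```

```text
t 3.82 TCP [ 0.6311 -0.0935  0.2513] x [-0.001  -0.0049 -1.    ] z [ 0.9998 -0.0176 -0.0009] zyaw -1.01
 linear mm [139.3  13.2   1.8] twist [-1.01 -0.05  0.28] dist 0.1399 grip 0.997 F [ 0.4  1.2 -0.4] q [ 0.6   0.35 -0.65  1.44  0.22  1.42 -0.06]
```

```bash
for i in 1 2; do python3 -m creep '[{"linear":[0,0,0],"twist":[0,0,0],"fingers":-1},{"linear":[0,0,0],"twist":[0,0,0],"fingers":-1}]' >/dev/null;  python3 -c "
from h import *
plan((0.633,-0.081,0.112),0)"; done
```

```text
t 3.98 TCP [ 0.6308 -0.0925  0.2503] x [-0.0025 -0.0041 -1.    ] z [ 0.9999 -0.016  -0.0024] zyaw -0.92
 linear mm [138.2  12.1   2.3] twist [-0.92 -0.14  0.24] dist 0.1388 grip 0.997 F [0.4 0.2 0.5] q [ 0.6   0.35 -0.65  1.44  0.22  1.42 -0.06]
t 4.15 TCP [ 0.6307 -0.092   0.2497] x [-0.0034 -0.0036 -1.    ] z [ 0.9999 -0.0151 -0.0034] zyaw -0.87
 linear mm [137.6  11.5   2.6] twist [-0.86 -0.19  0.21] dist 0.1381 grip 0.999 F [0.7 0.  0. ] q [ 0.6   0.36 -0.65  1.44  0.22  1.42 -0.06]
```

```bash
python3 -m creep '[{"linear":[0.025,0.006,0.001],"twist":[-0.4,-0.1,0.1],"fingers":-1},{"linear":[0.055,0.012,0.0026],"twist":[-0.8,-0.2,0.2],"fingers":-1},{"linear":[0.08,0.012,0.0026],"twist":[-0.8,-0.2,0.2],"fingers":-1},{"linear":[0.105,0.012,0.0026],"twist":[-0.8,-0.2,0.2],"fingers":-1},{"linear":[0.125,0.012,0.0026],"twist":[-0.8,-0.2,0.2],"fingers":-1},{"linear":[0.137,0.012,0.0026],"twist":[-0.8,-0.2,0.2],"fingers":-1},{"linear":[0.137,0.012,0.0026],"twist":[-0.8,-0.2,0.2],"fingers":-1},{"linear":[0.137,0.012,0.0026],"twist":[-0.8,-0.2,0.2],"fingers":-1}]';  python3 -c "
from h import *
plan((0.633,-0.081,0.112),0)
snap('wrist','w2');snap('scene','s2')"
```

```text
time: 4.82
position: [0.6331, -0.0803, 0.1125]
tool_rot: [0.001, 1.571, -0.001]
ft_force: [0.4, 0.2, 0.5]
grip_width: 0.997
t 4.82 TCP [ 0.6331 -0.0803  0.1125] x [-0.0005  0.0003 -1.    ] z [ 1.     -0.001  -0.0005] zyaw -0.06
 linear mm [ 0.5 -0.7 -0.1] twist [-0.06 -0.03 -0.02] dist 0.0009 grip 0.997 F [0.4 0.2 0.5] q [ 0.57  0.45 -0.63  1.61  0.28  1.18 -0.12]
```

View pics/w2.png

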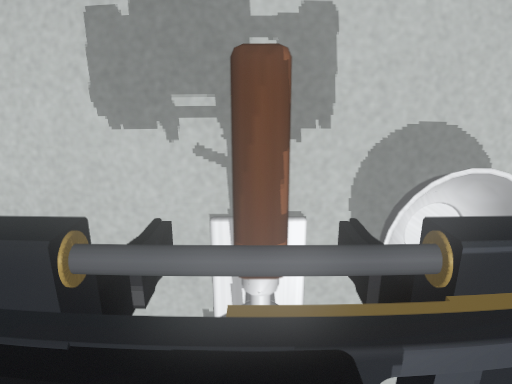

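View pics/s2.png

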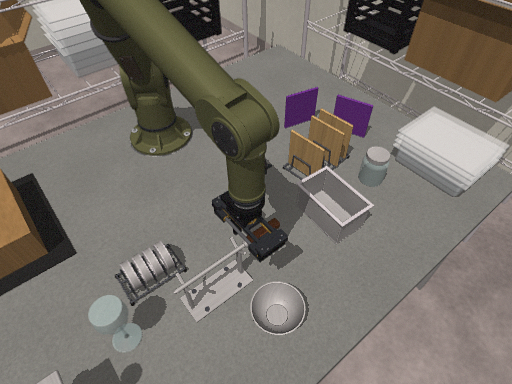

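The handle is centred between the jaws at (261,160), with the ferrule at row 278. Closing.

```bash
python3 -m creep '[{"linear":[0,0,0],"twist":[0,0,0],"fingers":1},{"linear":[0,0,0],"twist":[0,0,0],"fingers":1},{"linear":[0,0,0],"twist":[0,0,0],"fingers":1},{"linear":[0,0,0],"twist":[0,0,0],"fingers":1},{"linear":[0,0,0],"twist":[0,0,0],"fingers":1},{"linear":[0,0,0],"twist":[0,0,0],"fingers":1},{"linear":[0,0,0],"twist":[0,0,0],"fingers":1},{"linear":[0,0,0],"twist":[0,0,0],"fingers":1}]' 60; python3 -c "
from h import *
plan((0.633,-0.081,0.112),0)"; 
```

```text
time: 5.58
position: [0.633, -0.0804, 0.1124]
tool_rot: [0.001, 1.571, -0.001]
ft_force: [0.2, 0.5, -0.4]
grip_width: 0.481
t 5.58 TCP [ 0.633  -0.0804  0.1124] x [-0.0001 -0.0001 -1.    ] z [ 1.     -0.0011 -0.0001] zyaw -0.06
 linear mm [ 0.4 -0.6 -0. ] twist [-0.06 -0.01  0.  ] dist 0.0007 grip 0.481 F [ 0.2  0.5 -0.4] q [ 0.57  0.45 -0.63  1.61  0.28  1.18 -0.12]
```

```bash
python3 -m creep '[{"linear":[0,0,0],"twist":[0,0,0],"fingers":1},{"linear":[0,0,0],"twist":[0,0,0],"fingers":1},{"linear":[0,0,0],"twist":[0,0,0],"fingers":1},{"linear":[0,0,0],"twist":[0,0,0],"fingers":1},{"linear":[0,0,0],"twist":[0,0,0],"fingers":1},{"linear":[0,0,0],"twist":[0,0,0],"fingers":1}]' 60; python3 -m creep '[{"linear":[0,0,0],"twist":[0,0,0],"fingers":1},{"linear":[0,0,0],"twist":[0,0,0],"fingers":1}]'
```

```text
time: 6.08
position: [0.6344, -0.0803, 0.113]
tool_rot: [0.001, 1.568, -0.001]
ft_force: [5.1, 0.1, -0.6]
grip_width: 0.268
time: 6.25
position: [0.6344, -0.0804, 0.113]
tool_rot: [0.001, 1.568, -0.001]
ft_force: [4.8, -0.5, -0.1]
grip_width: 0.271
```

```bash
python3 -m creep '[{"linear":[-0.01,0,0],"twist":[0,0,0],"fingers":1},{"linear":[-0.025,0,0],"twist":[0,0,0],"fingers":1},{"linear":[-0.045,0,0],"twist":[0,0,0],"fingers":1},{"linear":[-0.065,0,0],"twist":[0,0,0],"fingers":1},{"linear":[-0.085,0,0],"twist":[0,0,0],"fingers":1},{"linear":[-0.1,0,0],"twist":[0,0,0],"fingers":1},{"linear":[-0.11,0,0],"twist":[0,0,0],"fingers":1},{"linear":[-0.11,0,0],"twist":[0,0,0],"fingers":1}]';python3 - <<'E'
from h import *
plan((0.506,0.01,0.22),-1.2)
p,d=snap('scene','s3')
c=cloud('scene',d)
m=np.all((c>[.6,-.32,.17])&(c<[.67,-.12,.3]),axis=2);q=c[m]; 
if len(q):
  for y0 in np.arange(-.32,-.1,.03):
    k=q[(q[:,1]>y0)&(q[:,1]<y0+.03)]
    if len(k): print(y0+.015,len(k),k.mean(0))
for l in ['skewer','skewer_neck','skewer_far']: print(l,[(np.round(r['centre'],4).tolist(),round(r['conf'],2)) for r in nets.place_of('scene',l)[:2]])
E
```

```text
time: 6.92
position: [0.6334, -0.0803, 0.2248]
tool_rot: [0.0, 1.569, -0.001]
ft_force: [-0.6, 0.0, -0.8]
grip_width: 0.267
t 6.92 TCP [ 0.6334 -0.0803  0.2248] x [ 0.0019 -0.0007 -1.    ] z [ 1.     -0.0012  0.0019] zyaw -0.07
 linear mm [   4.5   90.2 -127.5] twist [1.13 0.11 0.04] dist 0.1563 grip 0.267 F [-0.6  0.  -0.8] q [ 0.59  0.37 -0.65  1.48  0.23  1.37 -0.08]
-0.305 3 [ 0.6345 -0.2911  0.232 ]
-0.275 77 [ 0.6357 -0.2745  0.2337]
-0.24500000000000005 75 [ 0.6355 -0.2449  0.2339]
-0.21500000000000008 71 [ 0.6355 -0.2151  0.2339]
-0.1850000000000001 68 [ 0.6354 -0.1852  0.2339]
-0.15500000000000014 66 [ 0.6352 -0.155   0.2341]
-0.12500000000000017 42 [ 0.6353 -0.1296  0.2344]
skewer [([0.6277, -0.0431, 0.2354], 0.7), ([0.6342, -0.1869, 0.0017], 0.54)]
skewer_neck [([0.6361, -0.1165, 0.2319], 0.77), ([0.4606, 0.41, 0.0124], 0.63)]
skewer_far [([0.6345, -0.2643, 0.2311], 0.71)]
```

View pics/s3.png

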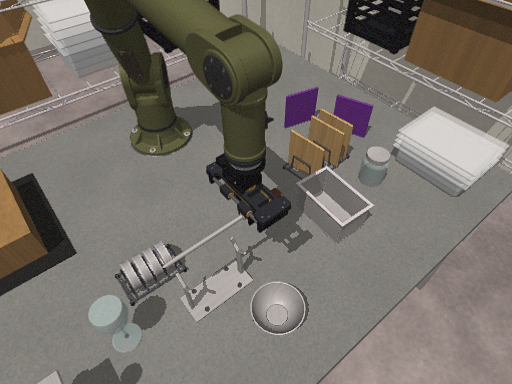

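```bash
python3 -m creep '[{"linear":[0,0.015,-0.02],"twist":[0.2,0,0],"fingers":1},{"linear":[0,0.03,-0.045],"twist":[0.4,0,0],"fingers":1},{"linear":[0,0.045,-0.07],"twist":[0.6,0,0],"fingers":1},{"linear":[0,0.06,-0.095],"twist":[0.8,0,0],"fingers":1},{"linear":[0,0.075,-0.12],"twist":[1,0,0],"fingers":1},{"linear":[0,0.088,-0.138],"twist":[1.1,0.1,0],"fingers":1},{"linear":[0,0.088,-0.141],"twist":[1.1,0.1,0],"fingers":1},{"linear":[0,0.088,-0.141],"twist":[1.1,0.1,0],"fingers":1}]';python3 - <<'E'
from h import *
plan((0.4923,0.003,0.044),-1.15)
E
```

```text
time: 7.78
position: [0.4908, 0.0081, 0.2219]
tool_rot: [0.014, 1.574, -0.016]
ft_force: [0.4, 0.1, -1.9]
grip_width: 0.271
t 7.78 TCP [0.4908 0.0081 0.2219] x [-0.0029 -0.0017 -1.    ] z [ 0.9998 -0.0189 -0.0029] zyaw -1.08
 linear mm [177.9  -4.7   2.1] twist [ 0.07 -0.16  0.1 ] dist 0.178 grip 0.271 F [ 0.4  0.1 -1.9] q [ 0.65  0.02 -0.72  1.83  0.02  1.3  -0.1 ]
```

```bash
python3 -m creep '[{"linear":[0.02,0,0],"twist":[0,0,0],"fingers":1},{"linear":[0.05,0,0],"twist":[0,0,0],"fingers":1},{"linear":[0.08,0,0],"twist":[0,0,0],"fingers":1},{"linear":[0.11,-0.003,0.001],"twist":[0,0,0],"fingers":1},{"linear":[0.14,-0.003,0.001],"twist":[0,0,0],"fingers":1},{"linear":[0.165,-0.003,0.001],"twist":[0,0,0],"fingers":1},{"linear":[0.178,-0.003,0.001],"twist":[0,0,0],"fingers":1},{"linear":[0.178,-0.003,0.001],"twist":[0,0,0],"fingers":1}]';python3 - <<'E'
from h import *
plan((0.4923,0.003,0.044),-1.15)
plan((0.4862+.02*.11,-0.192,0.044),-1.15)
p,d=snap('scene','s4');p,d=snap('top','t4')
c=cloud('scene',d)
E
```

```text
time: 8.45
position: [0.4902, 0.004, 0.0405]
tool_rot: [0.018, 1.58, -0.015]
ft_force: [-0.4, -0.2, -1.1]
grip_width: 0.269
t 8.45 TCP [0.4902 0.004  0.0405] x [-0.0092  0.0019 -1.    ] z [ 0.9997 -0.0213 -0.0093] zyaw -1.22
 linear mm [-3.6 -0.9  2. ] twist [-0.07 -0.53 -0.1 ] dist 0.0042 grip 0.269 F [-0.4 -0.2 -1.1] q [ 0.59  0.25 -0.71  2.02  0.2   0.95 -0.24]
t 8.45 TCP [0.4902 0.004  0.0405] x [-0.0092  0.0019 -1.    ] z [ 0.9997 -0.0213 -0.0093] zyaw -1.22
 linear mm [  -3.9 -195.9    2.3] twist [-0.07 -0.53 -0.1 ] dist 0.196 grip 0.269 F [-0.4 -0.2 -1.1] q [ 0.59  0.25 -0.71  2.02  0.2   0.95 -0.24]
```

View pics/s4.png

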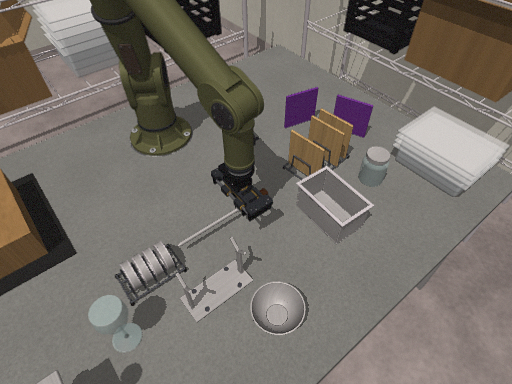

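View pics/t4.png

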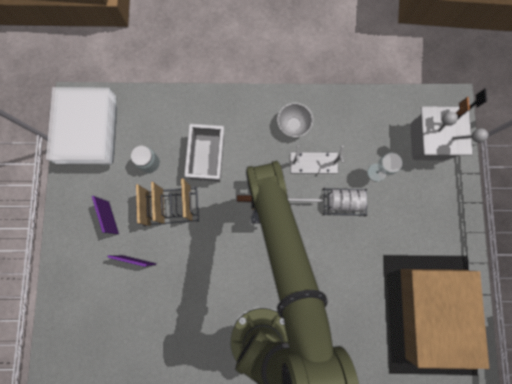

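The rod tip at (320,201) in the top view lies on the rings' axis, which spans rows 189 to 212. Threading now.

```bash
python3 -m creep '[{"linear":[-0.004,-0.015,0.002],"twist":[0,0,0],"fingers":1},{"linear":[-0.004,-0.035,0.002],"twist":[0,-0.2,0],"fingers":1},{"linear":[-0.004,-0.055,0.002],"twist":[0,-0.4,0],"fingers":1},{"linear":[-0.004,-0.075,0.002],"twist":[0,-0.5,0],"fingers":1},{"linear":[-0.004,-0.095,0.002],"twist":[0,-0.5,0],"fingers":1},{"linear":[-0.004,-0.11,0.002],"twist":[0,-0.5,0],"fingers":1},{"linear":[-0.004,-0.12,0.002],"twist":[0,-0.5,0],"fingers":1},{"linear":[-0.004,-0.12,0.002],"twist":[0,-0.5,0],"fingers":1}]';python3 - <<'E'
from h import *
plan((0.4862+.02*.11,-0.192,0.044),-1.15)
E
```

```text
time: 9.22
position: [0.4933, -0.1185, 0.0497]
tool_rot: [0.018, 1.562, -0.021]
ft_force: [-0.0, 0.7, -1.1]
grip_width: 0.271
t 9.22 TCP [ 0.4933 -0.1185  0.0497] x [ 0.0092 -0.0021 -1.    ] z [ 0.9997 -0.0244  0.0092] zyaw -1.4
 linear mm [  5.8 -73.6  -3.2] twist [-0.25  0.53  0.11] dist 0.0739 grip 0.271 F [-0.   0.7 -1.1] q [ 0.76  0.25 -0.63  1.99  0.18  0.95  0.02]
```

```bash
python3 -m creep '[{"linear":[0.002,-0.015,-0.002],"twist":[0,0,0],"fingers":1},{"linear":[0.003,-0.035,-0.003],"twist":[0,0,0],"fingers":1},{"linear":[0.003,-0.055,-0.003],"twist":[0,0,0],"fingers":1},{"linear":[0.003,-0.07,-0.003],"twist":[0,0,0],"fingers":1},{"linear":[0.003,-0.074,-0.003],"twist":[0,0,0],"fingers":1},{"linear":[0.003,-0.074,-0.003],"twist":[0,0,0],"fingers":1},{"linear":[0.003,-0.074,-0.003],"twist":[0,0,0],"fingers":1}]';python3 - <<'E'
from h import *
plan((0.4862+.02*.11,-0.192,0.044),-1.15)
p,d=snap('scene','s5')
cv2.imwrite('pics/s5c.png',cv2.resize(p[200:350,80:300,::-1],None,fx=3,fy=3))
E
```

```text
time: 9.8
position: [0.4884, -0.1877, 0.0457]
tool_rot: [0.016, 1.563, -0.014]
ft_force: [0.4, -0.1, -1.2]
grip_width: 0.272
t 9.8 TCP [ 0.4884 -0.1877  0.0457] x [ 0.0074  0.0006 -1.    ] z [ 0.9998 -0.0191  0.0074] zyaw -1.1
 linear mm [ 1.7 -4.3  0.1] twist [ 0.05  0.42 -0.04] dist 0.0047 grip 0.272 F [ 0.4 -0.1 -1.2] q [ 0.85  0.28 -0.59  1.95  0.19  0.95  0.15]
```

View pics/s5c.png

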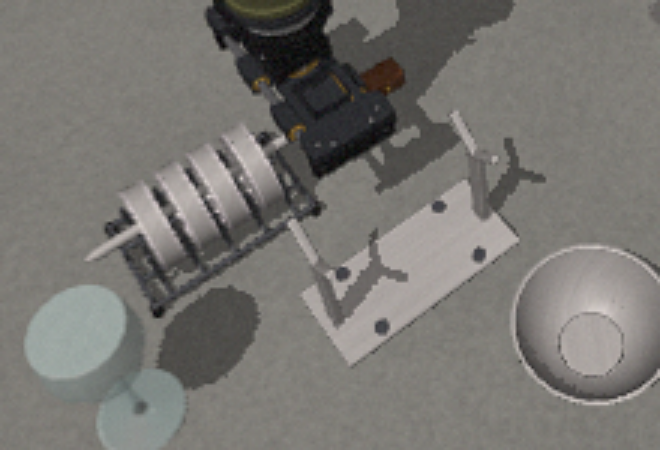

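The tip at (95,255) in the crop sticks out past all four rings. I'll lift gently.

```bash
python3 -m creep '[{"linear":[-0.005,-0.003,0],"twist":[0,0.4,0],"fingers":1},{"linear":[-0.012,-0.003,0],"twist":[0,0.4,0],"fingers":1},{"linear":[-0.018,-0.003,0],"twist":[0,0.4,0],"fingers":1},{"linear":[-0.023,-0.003,0],"twist":[0,0.4,0],"fingers":1},{"linear":[-0.027,-0.003,0],"twist":[0,0.4,0],"fingers":1},{"linear":[-0.031,-0.003,0],"twist":[0,0.4,0],"fingers":1},{"linear":[-0.036,-0.003,0],"twist":[0,0.4,0],"fingers":1},{"linear":[-0.042,-0.003,0],"twist":[0,0.4,0],"fingers":1}]' 60;python3 - <<'E'
from h import *
plan((0.488,-0.192,0.24),-1.15)
E
```

```text
time: 10.52
position: [0.4869, -0.192, 0.0874]
tool_rot: [0.016, 1.572, -0.016]
ft_force: [0.3, 1.3, -2.4]
grip_width: 0.271
t 10.52 TCP [ 0.4869 -0.192   0.0874] x [-0.0012  0.0006 -1.    ] z [ 0.9998 -0.0203 -0.0012] zyaw -1.17
 linear mm [-152.6    0.1    0.9] twist [-0.02 -0.07 -0.03] dist 0.1526 grip 0.271 F [ 0.3  1.3 -2.4] q [ 0.87  0.23 -0.6   1.91  0.15  1.04  0.19]
```

```bash
python3 -m creep '[{"linear":[-0.006,0,0],"twist":[0,0,0],"fingers":1},{"linear":[-0.014,0,0],"twist":[0,0,0],"fingers":1},{"linear":[-0.022,0,0],"twist":[0,0,0],"fingers":1},{"linear":[-0.03,0,0],"twist":[0,0,0],"fingers":1},{"linear":[-0.04,0,0],"twist":[0,0,0],"fingers":1},{"linear":[-0.05,0,0],"twist":[0,0,0],"fingers":1},{"linear":[-0.058,0,0],"twist":[0,0,0],"fingers":1},{"linear":[-0.063,0,0],"twist":[0,0,0],"fingers":1}]' 60;python3 - <<'E'
from h import *
plan((0.488,-0.192,0.24),-1.15)
p,d=snap('scene','s6')
cv2.imwrite('pics/s6c.png',cv2.resize(p[180:350,80:300,::-1],None,fx=3,fy=3))
E
```

```text
time: 11.18
position: [0.4881, -0.1925, 0.1521]
tool_rot: [0.015, 1.569, -0.017]
ft_force: [-0.3, -0.6, -3.7]
grip_width: 0.27
t 11.18 TCP [ 0.4881 -0.1925  0.1521] x [ 0.0016 -0.001  -1.    ] z [ 0.9998 -0.0203  0.0016] zyaw -1.16
 linear mm [-87.9   0.4  -0. ] twist [-0.01  0.09  0.06] dist 0.0879 grip 0.27 F [-0.3 -0.6 -3.7] q [ 0.89  0.15 -0.61  1.85  0.1   1.17  0.23]
```

View pics/s6c.png

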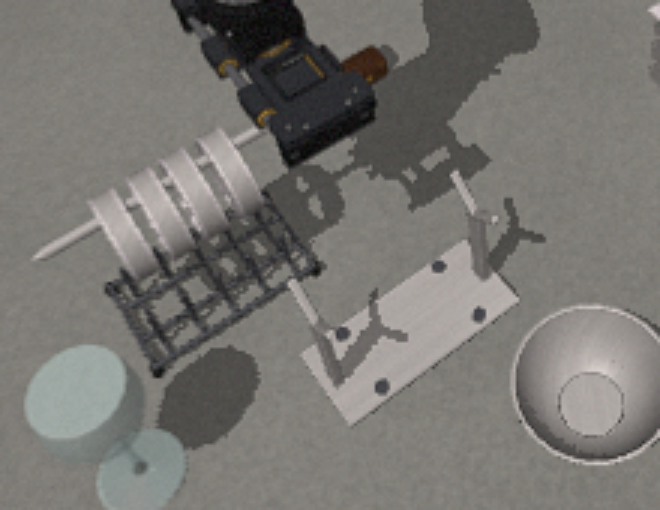

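All four rings hang on the rod, clear of the drainer. Raising further.

```bash
python3 -m creep '[{"linear":[-0.008,0,0],"twist":[0,0,0],"fingers":1},{"linear":[-0.02,0,0],"twist":[0,0,0],"fingers":1},{"linear":[-0.035,0,0],"twist":[0,0,0],"fingers":1},{"linear":[-0.05,0,0],"twist":[0,0,0],"fingers":1},{"linear":[-0.065,0,0],"twist":[0,0,0],"fingers":1},{"linear":[-0.078,0,0],"twist":[0,0,0],"fingers":1},{"linear":[-0.085,0,0],"twist":[0,0,0],"fingers":1},{"linear":[-0.088,0,0],"twist":[0,0,0],"fingers":1}]' 60;python3 - <<'E'
from h import *
plan((0.634,-0.081,0.24),0)
p,d=snap('scene','s7')
P=viewer.camera_params('scene');c=cloud('scene',d)
m=np.all((c>[.42,-.42,.15])&(c<[.56,-.235,.3]),axis=2);q=c[m]
h,e=np.histogram(q[:,1][q[:,2]<.235],bins=np.arange(-.42,-.22,.004)); print([(round(a,3),b) for a,b in zip(e,h)])
k=q[(q[:,1]<-.37)];print(k.mean(0),len(k),k[:,1].min())
E
```

```text
time: 11.9
position: [0.4882, -0.1924, 0.2402]
tool_rot: [0.015, 1.569, -0.017]
ft_force: [-1.1, -0.7, -3.5]
grip_width: 0.27
t 11.9 TCP [ 0.4882 -0.1924  0.2402] x [ 0.002  -0.0012 -1.    ] z [ 0.9998 -0.0202  0.002 ] zyaw -1.16
 linear mm [  0.3 114.3 143.5] twist [-1.16  0.11  0.07] dist 0.1835 grip 0.27 F [-1.1 -0.7 -3.5] q [ 0.9   0.08 -0.61  1.73  0.05  1.34  0.27]
[(np.float64(-0.42), np.int64(0)), (np.float64(-0.416), np.int64(0)), (np.float64(-0.412), np.int64(0)), (np.float64(-0.408), np.int64(0)), (np.float64(-0.404), np.int64(0)), (np.float64(-0.4), np.int64(0)), (np.float64(-0.396), np.int64(0)), (np.float64(-0.392), np.int64(0)), (np.float64(-0.388), np.int64(0)), (np.float64(-0.384), np.int64(0)), (np.float64(-0.38), np.int64(0)), (np.float64(-0.376), np.int64(0)), (np.float64(-0.372), np.int64(0)), (np.float64(-0.368), np.int64(0)), (np.float64(-0.364), np.int64(0)), (np.float64(-0.36), np.int64(0)), (np.float64(-0.356), np.int64(14)), (np.float64(-0.352), np.int64(27)), (np.float64(-0.348), np.int64(25)), (np.float64(-0.344), np.int64(26)), (np.float64(-0.34), np.int
[... 347 characters left out ...]
 np.int64(0)), (np.float64(-0.296), np.int64(52)), (np.float64(-0.292), np.int64(37)), (np.float64(-0.288), np.int64(24)), (np.float64(-0.284), np.int64(21)), (np.float64(-0.28), np.int64(19)), (np.float64(-0.276), np.int64(3)), (np.float64(-0.272), np.int64(0)), (np.float64(-0.268), np.int64(2)), (np.float64(-0.264), np.int64(55)), (np.float64(-0.26), np.int64(56)), (np.float64(-0.256), np.int64(24)), (np.float64(-0.252), np.int64(21)), (np.float64(-0.248), np.int64(24)), (np.float64(-0.244), np.int64(0)), (np.float64(-0.24), np.int64(0)), (np.float64(-0.236), np.int64(0)), (np.float64(-0.232), np.int64(0)), (np.float64(-0.228), np.int64(0))]
[ 0.4866 -0.3866  0.2469] 87 -0.4048605617520417
```

```bash
python3 -m creep '[{"linear":[0,0.005,0.006],"twist":[-0.1,0,0],"fingers":1},{"linear":[0,0.012,0.015],"twist":[-0.2,0,0],"fingers":1},{"linear":[0,0.02,0.025],"twist":[-0.4,0,0],"fingers":1},{"linear":[0,0.029,0.036],"twist":[-0.5,0,0],"fingers":1},{"linear":[0,0.038,0.047],"twist":[-0.6,0,0],"fingers":1},{"linear":[0,0.047,0.058],"twist":[-0.7,0,0],"fingers":1},{"linear":[0,0.056,0.069],"twist":[-0.8,0,0],"fingers":1},{"linear":[0,0.065,0.08],"twist":[-0.9,0,0],"fingers":1}]' 60;python3 - <<'E'
from h import *
plan((0.634,-0.081,0.24),0)
E
```

```text
time: 12.62
position: [0.5697, -0.127, 0.2373]
tool_rot: [0.004, 1.572, -0.001]
ft_force: [-0.1, 0.7, -3.5]
grip_width: 0.27
t 12.62 TCP [ 0.5697 -0.127   0.2373] x [-0.0012  0.0016 -1.    ] z [ 1.     -0.0032 -0.0012] zyaw -0.19
 linear mm [-2.7 46.2 64.1] twist [-0.19 -0.07 -0.09] dist 0.079 grip 0.27 F [-0.1  0.7 -3.5] q [ 0.75  0.24 -0.67  1.6   0.15  1.36  0.06]
```

```bash
python3 -m creep '[{"linear":[0,0.01,0.013],"twist":[0,0,0],"fingers":1},{"linear":[0,0.019,0.026],"twist":[-0.1,0,0],"fingers":1},{"linear":[-0.002,0.028,0.038],"twist":[-0.1,0,0],"fingers":1},{"linear":[-0.002,0.036,0.048],"twist":[-0.1,0,0],"fingers":1},{"linear":[-0.002,0.042,0.057],"twist":[-0.1,0,0],"fingers":1},{"linear":[-0.002,0.045,0.062],"twist":[-0.1,0,0],"fingers":1},{"linear":[-0.002,0.046,0.064],"twist":[-0.1,0,0],"fingers":1},{"linear":[-0.002,0.046,0.064],"twist":[-0.1,0,0],"fingers":1}]' 60;python3 - <<'E'
from h import *
viewer.get_image('top')
viewer.get_image('top')
viewer.get_image('top')
plan((0.634,-0.081,0.112),0)
p,d=snap('scene','s8');snap('top','t8')
cv2.imwrite('pics/s8c.png',cv2.resize(p[150:350,130:330,::-1],None,fx=3,fy=3))
c=cloud('scene',d)
m=np.all((c>[.59,-.30,.15])&(c<[.68,-.1,.3]),axis=2);q=c[m]
h,e=np.histogram(q[:,1][q[:,2]<.235],bins=np.arange(-.3,-.1,.004)); print([(round(float(a),3),int(b)) for a,b in zip(e,h)])
k=q[(q[:,1]<-.26)];print(k.mean(0),len(k),k[:,1].min())
# stand prongs/columns
m=np.all((c>[.59,-.30,.05])&(c<[.68,-.08,.145]),axis=2);q=c[m]
h,e=np.histogram(q[:,1],bins=np.arange(-.3,-.08,.004)); print([(round(float(a),3),int(b)) for a,b in zip(e,h) if b])
E
```

```text
time: 13.28
position: [0.6332, -0.083, 0.24]
tool_rot: [0.002, 1.572, -0.002]
ft_force: [-0.3, -0.7, -4.1]
grip_width: 0.272
t 13.43 TCP [ 0.6326 -0.0841  0.2404] x [-0.0005 -0.0008 -1.    ] z [ 1.     -0.0041 -0.0005] zyaw -0.23
 linear mm [128.4   3.2   1.5] twist [-0.23 -0.03  0.04] dist 0.1285 grip 0.27 F [ 0.8 -0.1 -3.6] q [ 0.61  0.37 -0.68  1.45  0.23  1.4  -0.08]
[(-0.3, 0), (-0.296, 0), (-0.292, 0), (-0.288, 0), (-0.284, 0), (-0.28, 0), (-0.276, 0), (-0.272, 0), (-0.268, 0), (-0.264, 0), (-0.26, 0), (-0.256, 0), (-0.252, 0), (-0.248, 48), (-0.244, 71), (-0.24, 55), (-0.236, 29), (-0.232, 22), (-0.228, 9), (-0.224, 0), (-0.22, 3), (-0.216, 56), (-0.212, 66), (-0.208, 57), (-0.204, 30), (-0.2, 21), (-0.196, 2), (-0.192, 0), (-0.188, 35), (-0.184, 38), (-0.18, 54), (-0.176, 50), (-0.172, 26), (-0.168, 5), (-0.164, 0), (-0.16, 0), (-0.156, 40), (-0.152, 38), (-0.148, 55), (-0.144, 50), (-0.14, 44), (-0.136, 4), (-0.132, 0), (-0.128, 0), (-0.124, 0), (-0.12, 0), (-0.116, 0), (-0.112, 0), (-0.108, 0)]
[ 0.6343 -0.2773  0.2477] 92 -0.2963438450632596
[(-0.272, 34), (-0.268, 65), (-0.264, 42), (-0.124, 1), (-0.12, 75), (-0.116, 36), (-0.112, 2)]
```

View pics/s8c.png

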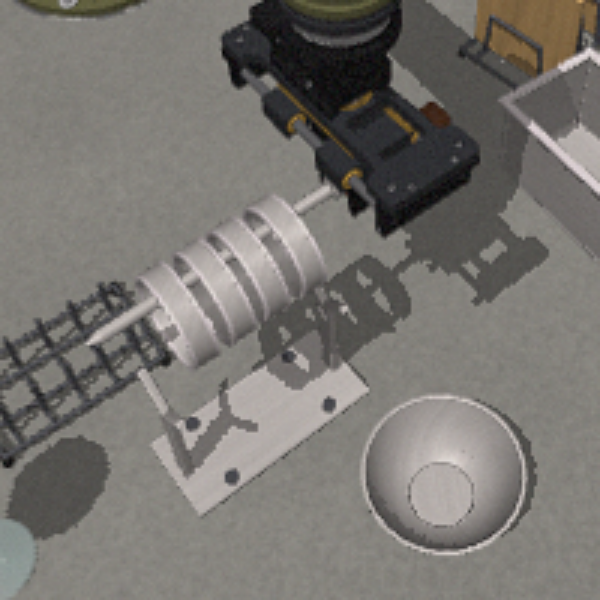

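```bash
python3 -m creep '[{"linear":[0.005,0.002,0.001],"twist":[0,0,0],"fingers":1},{"linear":[0.015,0.003,0.0015],"twist":[-0.2,0,0],"fingers":1},{"linear":[0.027,0.003,0.0015],"twist":[-0.2,0,0],"fingers":1},{"linear":[0.039,0.003,0.0015],"twist":[-0.2,0,0],"fingers":1},{"linear":[0.051,0.003,0.0015],"twist":[-0.2,0,0],"fingers":1},{"linear":[0.062,0.003,0.0015],"twist":[-0.2,0,0],"fingers":1},{"linear":[0.072,0.003,0.0015],"twist":[-0.2,0,0],"fingers":1},{"linear":[0.08,0.003,0.0015],"twist":[-0.2,0,0],"fingers":1}]' 60;python3 - <<'E'
from h import *
plan((0.634,-0.081,0.1125),0)
E
```

```text
time: 14.2
position: [0.634, -0.0802, 0.1586]
tool_rot: [-0.0, 1.572, 0.001]
ft_force: [-0.6, -0.1, -3.4]
grip_width: 0.268
t 14.2 TCP [ 0.634  -0.0802  0.1586] x [-0.0017  0.0002 -1.    ] z [ 1.      0.0007 -0.0017] zyaw 0.04
 linear mm [46.1 -0.8  0.1] twist [ 0.04 -0.09 -0.01] dist 0.0461 grip 0.268 F [-0.6 -0.1 -3.4] q [ 0.6   0.42 -0.67  1.56  0.27  1.26 -0.1 ]
```

```bash
python3 -m creep '[{"linear":[0.006,0,0],"twist":[0,0,0],"fingers":1},{"linear":[0.014,0,0],"twist":[0,0,0],"fingers":1},{"linear":[0.022,0,0],"twist":[0,0,0],"fingers":1},{"linear":[0.029,0,0],"twist":[0,0,0],"fingers":1},{"linear":[0.035,0,0],"twist":[0,0,0],"fingers":1},{"linear":[0.04,0,0],"twist":[0,0,0],"fingers":1},{"linear":[0.043,0,0],"twist":[0,0,0],"fingers":1},{"linear":[0.045,0,0],"twist":[0,0,0],"fingers":1}]' 60;python3 - <<'E'
from h import *
plan((0.634,-0.081,0.1125),0)
viewer.get_image('top')
p,d=snap('scene','s9')
cv2.imwrite('pics/s9c.png',cv2.resize(p[170:350,130:330,::-1],None,fx=3,fy=3))
plan((0.634,-0.081,0.1125),0)
E
```

```text
time: 14.87
position: [0.6344, -0.0801, 0.115]
tool_rot: [-0.001, 1.571, 0.001]
ft_force: [0.7, 0.3, -2.8]
grip_width: 0.266
t 14.87 TCP [ 0.6344 -0.0801  0.115 ] x [-0.0003 -0.     -1.    ] z [ 1.      0.0008 -0.0003] zyaw 0.04
 linear mm [ 2.5 -0.9 -0.4] twist [ 0.04 -0.02  0.  ] dist 0.0027 grip 0.266 F [ 0.7  0.3 -2.8] q [ 0.59  0.46 -0.65  1.6   0.29  1.18 -0.12]
t 14.97 TCP [ 0.6345 -0.0802  0.1152] x [-0.0002 -0.0001 -1.    ] z [ 1.      0.0007 -0.0002] zyaw 0.04
 linear mm [ 2.7 -0.8 -0.5] twist [ 0.04 -0.01  0.  ] dist 0.0029 grip 0.265 F [ 0.5  0.1 -3.6] q [ 0.59  0.46 -0.65  1.6   0.29  1.18 -0.12]
```

View pics/s9c.png

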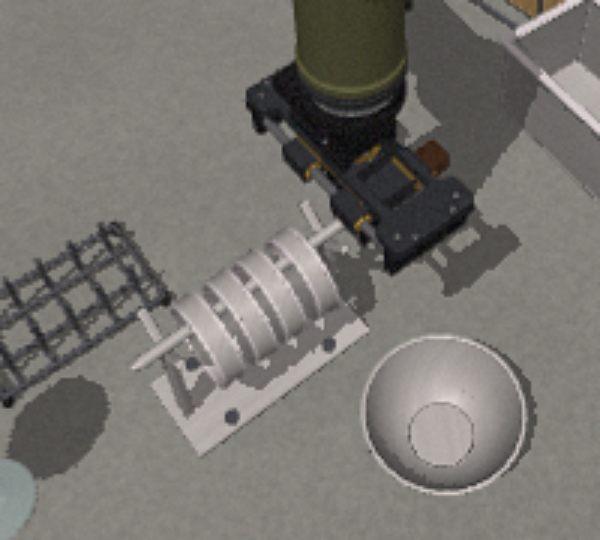

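```bash
python3 -m creep '[{"linear":[0.001,0,0],"twist":[0,0,0],"fingers":1},{"linear":[0.0015,0,0],"twist":[0,0,0],"fingers":1},{"linear":[0.002,0,0],"twist":[0,0,0],"fingers":1},{"linear":[0.0025,0,0],"twist":[0,0,0],"fingers":1},{"linear":[0.0025,0,0],"twist":[0,0,0],"fingers":1},{"linear":[0.0025,0,0],"twist":[0,0,0],"fingers":1}]' 60
```

```text
time: 15.47
position: [0.6347, -0.0802, 0.1132]
tool_rot: [-0.001, 1.57, 0.0]
ft_force: [-0.4, 0.2, -2.8]
grip_width: 0.268
```

```bash
python3 -m creep '[{"linear":[0.0005,0,0],"twist":[0,0,0],"fingers":1},{"linear":[0.001,0,0],"twist":[0,0,0],"fingers":1},{"linear":[0.0015,0,0],"twist":[0,0,0],"fingers":1},{"linear":[0.0015,0,0],"twist":[0,0,0],"fingers":1}]' 60
```

```text
time: 15.8
position: [0.6352, -0.0802, 0.1123]
tool_rot: [-0.001, 1.569, 0.0]
ft_force: [-0.2, 1.0, 2.5]
grip_width: 0.272
```

Contact with the forks, with Fz up from -3 to +2.5 N. Releasing.

```bash
python3 -m creep '[{"linear":[0,0,0],"twist":[0,0,0],"fingers":0.3},{"linear":[0,0,0],"twist":[0,0,0],"fingers":0.2},{"linear":[0,0,0],"twist":[0,0,0],"fingers":0},{"linear":[0,0,0],"twist":[0,0,0],"fingers":-0.3},{"linear":[0,0,0],"twist":[0,0,0],"fingers":-0.5},{"linear":[0,0,0],"twist":[0,0,0],"fingers":-0.5},{"linear":[0,0,0],"twist":[0,0,0],"fingers":-0.5},{"linear":[0,0,0],"twist":[0,0,0],"fingers":-0.5}]' 60;python3 - <<'E'
from h import *
plan((0.634,-0.081,0.1125),0)
p,d=snap('scene','s10')
cv2.imwrite('pics/s10c.png',cv2.resize(p[170:350,130:330,::-1],None,fx=3,fy=3))
E
```

```text
time: 16.47
position: [0.6345, -0.0802, 0.1114]
tool_rot: [-0.001, 1.571, 0.001]
ft_force: [0.5, 0.2, -1.1]
grip_width: 0.721
t 16.47 TCP [ 0.6345 -0.0802  0.1114] x [-0.0002 -0.     -1.    ] z [ 1.      0.0007 -0.0002] zyaw 0.04
 linear mm [-1.1 -0.8 -0.5] twist [ 0.04 -0.01  0.  ] dist 0.0015 grip 0.721 F [ 0.5  0.2 -1.1] q [ 0.59  0.46 -0.65  1.6   0.3   1.18 -0.12]
```

View pics/s10c.png

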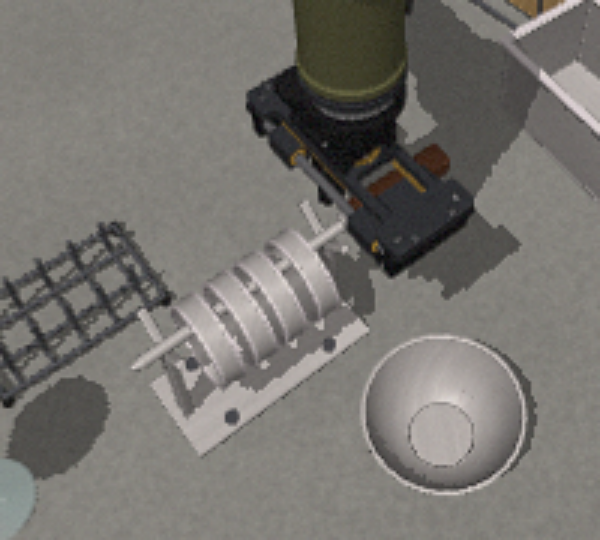

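The skewer rests in both forks with four rings between them. Retreating upward, towards the boards.

```bash
python3 -m creep '[{"linear":[-0.01,0,0],"twist":[0,0,0],"fingers":-0.5},{"linear":[-0.03,0,0],"twist":[0,0,0],"fingers":-0.5},{"linear":[-0.06,0,0],"twist":[0,0,0],"fingers":-0.5},{"linear":[-0.09,0,0],"twist":[0,0,0],"fingers":-0.5},{"linear":[-0.12,0,0],"twist":[0,0,0],"fingers":-0.5},{"linear":[-0.155,0,0],"twist":[0,0,0],"fingers":-0.5},{"linear":[-0.19,0,0],"twist":[0,0,0],"fingers":-0.5},{"linear":[-0.23,0,0],"twist":[0,0,0],"fingers":-0.5}]' 60;python3 - <<'E'
from h import *
plan((0.50,0.10,0.42),90)
plan((0.50,0.10,0.42),-90)
p,d=snap('scene','s11')
cv2.imwrite('pics/s11c.png',cv2.resize(p[170:350,130:330,::-1],None,fx=3,fy=3))
for l in ['skewer','skewer_neck','skewer_far','ring0','pan']: print(l,[(np.round(r['centre'],4).tolist(),round(r['conf'],2)) for r in nets.place_of('scene',l)[:5]])
c=cloud('scene',d)
m=np.all((c>[.59,-.30,.05])&(c<[.68,-.08,.145]),axis=2);q=c[m]
h,e=np.histogram(q[:,1][q[:,2]<.11],bins=np.arange(-.3,-.08,.004)); print([(round(float(a),3),int(b)) for a,b in zip(e,h)])
E
```

```text
time: 17.18
position: [0.6338, -0.08, 0.3432]
tool_rot: [-0.001, 1.572, 0.001]
ft_force: [1.4, 0.7, -1.0]
grip_width: 0.748
t 17.18 TCP [ 0.6338 -0.08    0.3432] x [-0.0008 -0.0001 -1.    ] z [ 1.      0.0009 -0.0008] zyaw 0.05
 linear mm [ -76.7  180.1 -133.6] twist [-89.95  -0.04  -0.03] dist 0.237 grip 0.748 F [ 1.4  0.7 -1. ] q [ 0.59  0.34 -0.69  1.28  0.22  1.6  -0.06]
t 17.18 TCP [ 0.6338 -0.08    0.3432] x [-0.0008 -0.0001 -1.    ] z [ 1.      0.0009 -0.0008] zyaw 0.05
 linear mm [ -76.7  180.1 -133.6] twist [90.05 -0.03  0.04] dist 0.237 grip 0.748 F [ 1.4  0.7 -1. ] q [ 0.59  0.34 -0.69  1.28  0.22  1.6  -0.06]
skewer [([0.6308, -0.0408, 0.1237], 0.57)]
skewer_neck [([0.6366, -0.1133, 0.1187], 0.64), ([0.636, -0.2314, 0.0859], 0.32)]
skewer_far [([0.6349, -0.2635, 0.1161], 0.68)]
ring0 [([0.6352, -0.2306, 0.0845], 0.79), ([0.6326, -0.1999, 0.0887], 0.67), ([0.639, -0.1384, 0.083], 0.66), ([0.637, -0.1773, 0.0894], 0.62)]
pan [([0.6507, 0.2079, 0.0021], 0.79)]
[(-0.3, 0), (-0.296, 0), (-0.292, 0), (-0.288, 0), (-0.284, 0), (-0.28, 0), (-0.276, 0), (-0.272, 20), (-0.268, 18), (-0.264, 11), (-0.26, 0), (-0.256, 0), (-0.252, 0), (-0.248, 0), (-0.244, 42), (-0.24, 53), (-0.236, 40), (-0.232, 15), (-0.228, 18), (-0.224, 8), (-0.22, 0), (-0.216, 4), (-0.212, 52), (-0.208, 51), (-0.204, 38), (-0.2, 17), (-0.196, 15), (-0.192, 0), (-0.188, 1), (-0.184, 29), (-0.18, 36), (-0.176, 48), (-0.172, 32), (-0.168, 12), (-0.164, 4), (-0.16, 0), (-0.156, 2), (-0.152, 34), (-0.148, 43), (-0.144, 42), (-0.14, 40), (-0.136, 20), (-0.132, 1), (-0.128, 0), (-0.124, 0), (-0.12, 28), (-0.116, 12), (-0.112, 1), (-0.108, 0), (-0.104, 0), (-0.1, 0), (-0.096, 0), (-0.092, 0), (-0.088, 1)]
```

View pics/s11c.png

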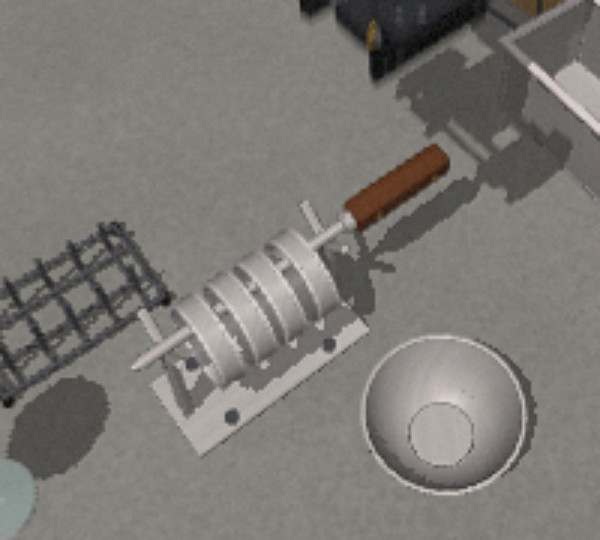

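Skewer home, four rings between the forks at y ≈ -0.23, -0.20, -0.17 and -0.14. Now I'll go and look at the boards.

```bash
python3 -m creep '[{"linear":[-0.02,0.02,-0.005],"twist":[-7,0,0],"fingers":-0.5},{"linear":[-0.04,0.05,-0.015],"twist":[-14,0,0],"fingers":-0.5},{"linear":[-0.06,0.08,-0.025],"twist":[-21,0,0],"fingers":-0.5},{"linear":[-0.077,0.11,-0.035],"twist":[-28,0,0],"fingers":-0.5},{"linear":[-0.077,0.14,-0.045],"twist":[-35,0,0],"fingers":-0.5},{"linear":[-0.077,0.17,-0.055],"twist":[-42,0,0],"fingers":-0.5},{"linear":[-0.077,0.2,-0.065],"twist":[-49,0,0],"fingers":-0.5},{"linear":[-0.077,0.23,-0.075],"twist":[-56,0,0],"fingers":-0.5}]' 60;python3 - <<'E'
from h import *
plan((0.53,0.30,0.42),96)
E
```

```text
time: 18.15
position: [0.5583, 0.1507, 0.4169]
tool_rot: [-0.767, 1.434, 0.767]
ft_force: [0.8, 0.2, -0.4]
grip_width: 0.751
t 18.15 TCP [0.5583 0.1507 0.4169] x [-0.0025 -0.0011 -1.    ] z [ 0.5538  0.8327 -0.0023] zyaw 56.37
 linear mm [ -3.2 106.2 108.6] twist [-39.63  -0.1   -0.12] dist 0.152 grip 0.751 F [ 0.8  0.2 -0.4] q [ 0.44  0.25 -0.95  1.27  0.21  1.72  0.53]
```

```bash
python3 -m creep '[{"linear":[0,0.015,0.015],"twist":[-7,0,0],"fingers":-0.5},{"linear":[0,0.035,0.035],"twist":[-14,0,0],"fingers":-0.5},{"linear":[0,0.055,0.055],"twist":[-21,0,0],"fingers":-0.5},{"linear":[0,0.075,0.075],"twist":[-28,0,0],"fingers":-0.5},{"linear":[0,0.095,0.095],"twist":[-35,0,0],"fingers":-0.5},{"linear":[0,0.106,0.108],"twist":[-39,0,0],"fingers":-0.5},{"linear":[0,0.106,0.108],"twist":[-39,0,0],"fingers":-0.5},{"linear":[0,0.106,0.108],"twist":[-39,0,0],"fingers":-0.5}]' 60;python3 - <<'E'
from h import *
viewer.get_image('top');viewer.get_image('top')
plan((0.53,0.30,0.42),96)
P=viewer.camera_params('wrist')
p,d=snap('wrist','w12')
c=cloud('wrist',d,P)
for y0,y1 in [(.23,.3),(.34,.39),(.39,.45)]:
    m=np.all((c>[.37,y0,.146])&(c<[.58,y1,.165]),axis=2);q=c[m]; 
    if len(q)>5: print('board',len(q),np.median(q,0),q.min(0),q.max(0),cv2.minAreaRect((q[:,:2]*1000).astype(np.float32)))
E
```

```text
time: 18.82
position: [0.531, 0.2993, 0.4169]
tool_rot: [-1.275, 1.168, 1.277]
ft_force: [0.5, -0.3, -0.1]
grip_width: 0.753
t 18.92 TCP [0.5323 0.2972 0.4174] x [-0.0013 -0.0018 -1.    ] z [-0.0854  0.9963 -0.0017] zyaw 94.9
 linear mm [-2.6  2.1  3. ] twist [-1.1  -0.09 -0.08] dist 0.0045 grip 0.748 F [ 0.7 -0.6  0.5] q [ 0.21  0.38 -1.08  1.19  0.34  1.76  0.87]
board 776 [0.4754 0.2647 0.1522] [0.4154 0.2559 0.1464] [0.5437 0.2733 0.1554] ((479.66796875, 264.36541748046875), (128.77816772460938, 9.002230644226074), 4.161540985107422)
board 803 [0.4666 0.3631 0.152 ] [0.4053 0.3534 0.1461] [0.5325 0.3732 0.1553] ((468.90179443359375, 363.9168395996094), (127.6646499633789, 9.996283531188965), 5.292638778686523)
board 825 [0.4562 0.4118 0.152 ] [0.3955 0.4028 0.146 ] [0.523  0.4225 0.1553] ((459.15716552734375, 413.3506164550781), (127.63973999023438, 10.948854446411133), 5.2500505447387695)
```

View pics/w12.png

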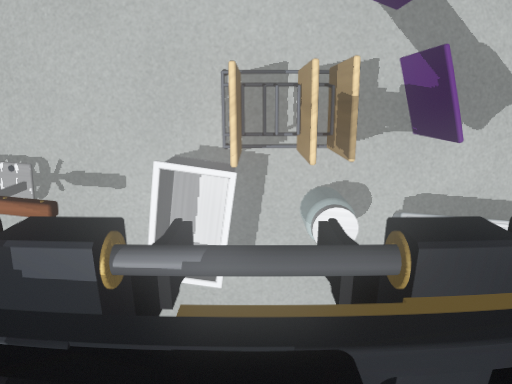

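The wrist view shows three boards at columns 235, 310 and 347, and the pan at (195,220) next to the rack. Approaching the first board.

```bash
python3 - <<'E'
from h import *
plan((0.480,0.2645,0.235),94.8)
# pan fit from top0
for n,cam in [('top0','top'),('s11','scene')]:
    d=np.load(f'pics/{n}.npy'); c=cloud(cam,d)
    m=np.all((c>[.545,.13,.094])&(c<[.76,.30,.106]),axis=2)
    q=c[m]; r=cv2.minAreaRect((q[:,:2]*1000).astype(np.float32)); print(n,len(q),r)
    # edges: long inner/outer edges: per x-bin max y and min y
    import numpy as np
    xs=[];a=[];b=[]
    for x0 in np.arange(.57,.73,.01):
        k=q[(q[:,0]>x0)&(q[:,0]<x0+.01)]
        if len(k)>3: xs.append(x0+.005);a.append(k[:,1].max());b.append(k[:,1].min())
    print(np.polyfit(np.array(xs)-.65,a,1),np.polyfit(np.array(xs)-.65,b,1),q[:,0].min(),q[:,0].max())
E
```

```text
t 18.97 TCP [0.5325 0.2969 0.4177] x [-0.0008 -0.0015 -1.    ] z [-0.0847  0.9964 -0.0014] zyaw 94.86
 linear mm [182.8  54.9 -27.6] twist [ 0.06 -0.08 -0.05] dist 0.1928 grip 0.754 F [ 0.3 -0.3 -0.1] q [ 0.21  0.38 -1.08  1.19  0.34  1.76  0.87]
top0 456 ((650.7598266601562, 209.38616943359375), (120.45085144042969, 188.4792022705078), 86.81451416015625)
[-0.0606  0.2677] [-0.0541  0.1506] 0.5547047885322436 0.7464489397836348
s11 689 ((651.5811767578125, 205.98358154296875), (122.91839599609375, 189.4058380126953), 86.35710144042969)
[-0.0604  0.2662] [-0.061   0.1461] 0.5543349984120367 0.7483976469478407
```

```bash
python3 -m creep '[{"linear":[0.01,0.015,-0.005],"twist":[0,0,0],"fingers":0.3},{"linear":[0.03,0.03,-0.015],"twist":[0,0,0],"fingers":0.3},{"linear":[0.06,0.045,-0.023],"twist":[0,0,0],"fingers":0.3},{"linear":[0.09,0.055,-0.0276],"twist":[0,0,0],"fingers":0.3},{"linear":[0.12,0.055,-0.0276],"twist":[0,0,0],"fingers":0.3},{"linear":[0.15,0.055,-0.0276],"twist":[0,0,0],"fingers":0.3},{"linear":[0.165,0.055,-0.0276],"twist":[0,0,0],"fingers":0.3},{"linear":[0.175,0.055,-0.0276],"twist":[0,0,0],"fingers":0.3}]' 40;python3 - <<'E'
from h import *
viewer.get_image('top');viewer.get_image('top')
plan((0.480,0.2645,0.133),94.8)
p,d=snap('wrist','w13')
E
```

```text
time: 19.63
position: [0.4793, 0.2636, 0.2411]
tool_rot: [-1.272, 1.172, 1.271]
ft_force: [-0.9, -0.1, -0.2]
grip_width: 0.356
t 19.73 TCP [0.4793 0.2645 0.2421] x [-0.0022 -0.0016 -1.    ] z [-0.0855  0.9963 -0.0014] zyaw 94.91
 linear mm [109.1  -1.    0. ] twist [ 0.11 -0.08 -0.13] dist 0.1091 grip 0.353 F [-0.3  0.2  0.9] q [ 0.43  0.25 -1.12  1.66  0.23  1.38  0.93]
```

View pics/w13.png

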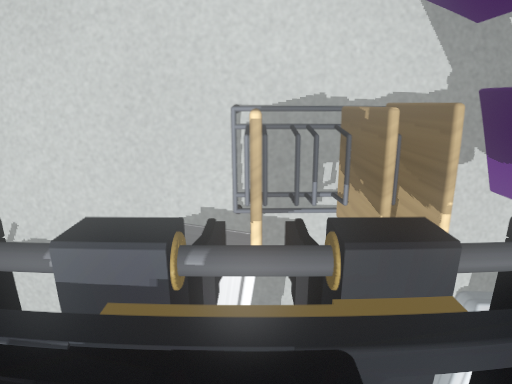

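The board at column 256 is centred between the fingers. Descending.

```bash
python3 -m creep '[{"linear":[0.02,-0.001,0],"twist":[0,0,0],"fingers":0.3},{"linear":[0.045,-0.001,0],"twist":[0,0,0],"fingers":0.3},{"linear":[0.07,-0.001,0],"twist":[0,0,0],"fingers":0.3},{"linear":[0.092,-0.001,0],"twist":[0,0,0],"fingers":0.3},{"linear":[0.103,-0.001,0],"twist":[0,0,0],"fingers":0.3},{"linear":[0.108,-0.001,0],"twist":[0,0,0],"fingers":0.3},{"linear":[0.108,-0.001,0],"twist":[0,0,0],"fingers":0.5},{"linear":[0.108,-0.001,0],"twist":[0,0,0],"fingers":0.6}]' 40; python3 -m creep '[{"linear":[0,0,0],"twist":[0,0,0],"fingers":1},{"linear":[0,0,0],"twist":[0,0,0],"fingers":1},{"linear":[0,0,0],"twist":[0,0,0],"fingers":1},{"linear":[0,0,0],"twist":[0,0,0],"fingers":1},{"linear":[0,0,0],"twist":[0,0,0],"fingers":1},{"linear":[0,0,0],"twist":[0,0,0],"fingers":1},{"linear":[0,0,0],"twist":[0,0,0],"fingers":1}]' 40
```

```text
time: 20.45
position: [0.4813, 0.267, 0.1369]
tool_rot: [-1.274, 1.164, 1.273]
ft_force: [-0.1, -0.2, 0.1]
grip_width: 0.27
time: 21.03
position: [0.4811, 0.2669, 0.1365]
tool_rot: [-1.274, 1.164, 1.273]
ft_force: [0.4, -0.5, 6.0]
grip_width: 0.1
```

```bash
python3 -m creep '[{"linear":[-0.005,0,0],"twist":[0,0,0],"fingers":1},{"linear":[-0.02,0,0],"twist":[0,0,0],"fingers":1},{"linear":[-0.04,0,0],"twist":[0,0,0],"fingers":1},{"linear":[-0.06,0,0],"twist":[0,0,0],"fingers":1},{"linear":[-0.08,0,0],"twist":[0,0,0],"fingers":1},{"linear":[-0.1,0,0],"twist":[0,0,0],"fingers":1},{"linear":[-0.12,0,0],"twist":[0,0,0],"fingers":1},{"linear":[-0.13,0,0],"twist":[0,0,0],"fingers":1}]' 40; python3 - <<'E'
from h import *
viewer.get_image('wrist')
plan((0.651,0.2075,0.27),86.6)
snap('scene','s14'); snap('wrist','w14')
for l in ['pan','board0']: print(l,[(np.round(r['centre'],4).tolist(),round(r['conf'],2)) for r in nets.place_of('scene',l)[:5]])
E
```

```text
time: 21.7
position: [0.4808, 0.2667, 0.2675]
tool_rot: [-1.274, 1.165, 1.272]
ft_force: [1.4, 0.4, -1.4]
grip_width: 0.098
t 21.75 TCP [0.4813 0.2671 0.2684] x [ 0.0036  0.001  -1.    ] z [-0.0878  0.9961  0.0007] zyaw 95.04
 linear mm [  -1.  -163.8  -74.3] twist [8.44 0.06 0.21] dist 0.1799 grip 0.097 F [0.7 0.9 0.7] q [ 0.43  0.23 -1.13  1.62  0.22  1.42  0.94]
pan [([0.6522, 0.2063, 0.0021], 0.91)]
board0 [([0.4231, 0.5442, 0.0008], 0.8), ([0.4693, 0.3675, 0.0153], 0.74), ([0.4767, 0.2689, 0.148], 0.65), ([0.2737, 0.4428, -0.0037], 0.62)]
```

View pics/s14.png

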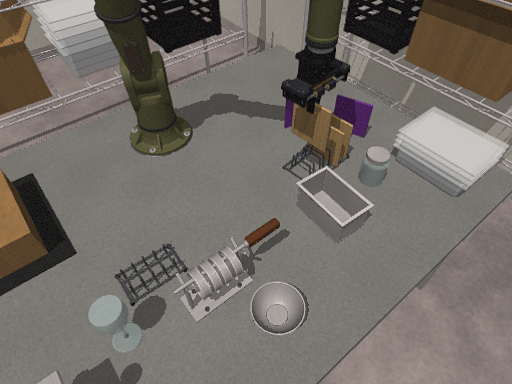

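View pics/w14.png

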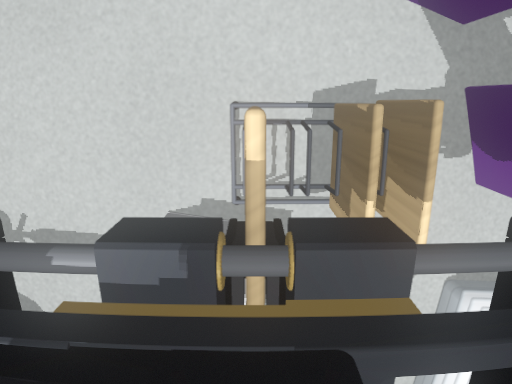

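```bash
python3 - <<'E'
from h import *
import math
plan((0.6484,0.1668,0.275),86.6,tilt=(5*math.cos(math.radians(3.4)),-5*math.sin(math.radians(3.4)),0))
E
```

```text
t 21.95 TCP [0.4798 0.2658 0.264 ] x [-0.002  -0.0012 -1.    ] z [-0.0878  0.9961 -0.001 ] zyaw 95.04
 linear mm [ -11.2 -159.2 -113.4] twist [ 8.43 -5.06 -0.48] dist 0.1958 grip 0.097 F [-0.8  0.1 -1.7] q [ 0.43  0.24 -1.13  1.63  0.22  1.42  0.94]
```

```bash
python3 -m creep '[{"linear":[-0.01,-0.015,-0.01],"twist":[1,0,0],"fingers":1},{"linear":[-0.011,-0.04,-0.027],"twist":[3,-1,0],"fingers":1},{"linear":[-0.011,-0.065,-0.045],"twist":[5,-2,-0.2],"fingers":1},{"linear":[-0.011,-0.09,-0.063],"twist":[6,-3,-0.3],"fingers":1},{"linear":[-0.011,-0.115,-0.081],"twist":[7,-4,-0.4],"fingers":1},{"linear":[-0.011,-0.14,-0.1],"twist":[8.4,-5,-0.5],"fingers":1},{"linear":[-0.011,-0.159,-0.113],"twist":[8.4,-5,-0.5],"fingers":1},{"linear":[-0.011,-0.159,-0.113],"twist":[8.4,-5,-0.5],"fingers":1}]' 40; python3 - <<'E'
from h import *
import math
viewer.get_image('wrist'); viewer.get_image('wrist')
plan((0.6484,0.1668,0.129),86.6,tilt=(5*math.cos(math.radians(3.4)),-5*math.sin(math.radians(3.4)),0))
p,d=snap('scene','s15'); snap('wrist','w15')
cv2.imwrite('pics/s15c.png',cv2.resize(p[60:260,230:430,::-1],None,fx=3,fy=3))
for l in ['pan']: print(l,[(np.round(r['centre'],4).tolist(),round(r['conf'],2)) for r in nets.place_of('scene',l)[:5]])
E
```

```text
time: 22.62
position: [0.6527, 0.1612, 0.2726]
tool_rot: [-1.099, 1.176, 1.197]
ft_force: [0.1, -1.6, -1.4]
grip_width: 0.1
t 22.72 TCP [0.6486 0.1668 0.2739] x [ 0.0034  0.0875 -0.9962] z [0.0601 0.9943 0.0876] zyaw 86.54
 linear mm [144.4  -0.1 -12.7] twist [-0.06  0.02 -0.1 ] dist 0.1449 grip 0.102 F [-0.9  1.1 -1.4] q [ 0.43  0.5  -0.98  1.33  0.33  1.47  1.  ]
pan [([0.6522, 0.2079, 0.0012], 0.69)]
```

View pics/s15c.png

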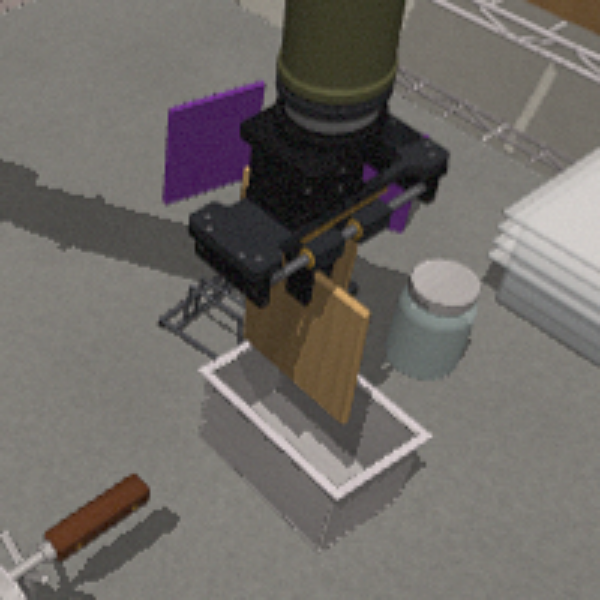

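View pics/w15.png

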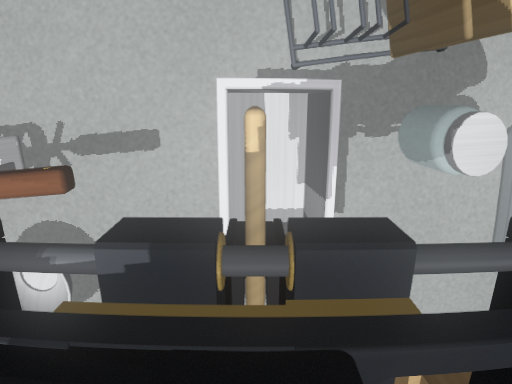

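```bash
cat >> h.py <<'E'
def panfit(name,cam='wrist',P=None):
    d=np.load(f'pics/{name}.npy'); c=cloud(cam,d,P)
    img=cv2.imread(f'pics/{name}.png').astype(int)
    m=np.all((c>[.5,.08,.095])&(c<[.80,.36,.105]),axis=2)&(img.max(2)-img.min(2)<25)
    q=c[m]; return q
E
python3 - <<'E'
from h import *
q=panfit('w15')
print(len(q),q.min(0),q.max(0))
for x0 in np.arange(.56,.66,.01):
    k=q[(q[:,0]>x0)&(q[:,0]<x0+.01)]
    if len(k): print(round(x0+.005,3),len(k),np.sort(k[:,1])[[0,len(k)//4,3*len(k)//4,-1]])
E
```

```text
4166 [0.5552 0.1452 0.095 ] [0.7115 0.2726 0.1033]
0.565 1107 [0.1533 0.1858 0.2432 0.2725]
0.575 248 [0.1524 0.1576 0.2661 0.2726]
0.585 229 [0.1516 0.1568 0.266  0.2714]
0.595 222 [0.1517 0.1565 0.2651 0.2712]
0.605 217 [0.1509 0.1559 0.2655 0.271 ]
0.615 223 [0.1501 0.1553 0.2647 0.2704]
0.625 217 [0.1486 0.1542 0.2639 0.2692]
0.635 210 [0.1485 0.1536 0.2638 0.269 ]
0.645 211 [0.1476 0.1528 0.2627 0.2683]
0.655 202 [0.1469 0.1519 0.2615 0.2672]
```

Rim fit: centre y 0.2077 at x 0.65, yaw -3.5°, which agrees with plan. Lowering.

```bash
python3 -m creep '[{"linear":[0.015,0,-0.0013],"twist":[0,0,0],"fingers":1},{"linear":[0.035,0,-0.003],"twist":[0,0,0],"fingers":1},{"linear":[0.055,0,-0.0048],"twist":[0,0,0],"fingers":1},{"linear":[0.075,0,-0.0066],"twist":[0,0,0],"fingers":1},{"linear":[0.095,0,-0.0083],"twist":[0,0,0],"fingers":1},{"linear":[0.115,0,-0.01],"twist":[0,0,0],"fingers":1},{"linear":[0.13,0,-0.0114],"twist":[0,0,0],"fingers":1},{"linear":[0.14,0,-0.0123],"twist":[0,0,0],"fingers":1}]' 40; python3 -m creep '[{"linear":[0,0,0],"twist":[0,0,0],"fingers":1},{"linear":[0.0,0,0],"twist":[0,0,0],"fingers":1}]'; python3 - <<'E'
from h import *
plan((0.6484,0.1668,0.128))
p,d=snap('scene','s16')
cv2.imwrite('pics/s16c.png',cv2.resize(p[60:260,230:430,::-1],None,fx=3,fy=3))
E
```

```text
time: 23.53
position: [0.6476, 0.1682, 0.1342]
tool_rot: [-1.105, 1.17, 1.205]
ft_force: [0.4, -0.3, -0.7]
grip_width: 0.101
time: 23.7
position: [0.6489, 0.1681, 0.1361]
tool_rot: [-1.105, 1.168, 1.203]
ft_force: [0.6, -0.3, -1.2]
grip_width: 0.101
t 23.7 TCP [0.6489 0.1681 0.1361] x [ 0.0073  0.0872 -0.9962] z [0.0578 0.9945 0.0874] zyaw 86.67
 linear mm [ 8.   0.4 -2. ] twist [0. 0. 0.] dist 0.0083 grip 0.101 F [ 0.6 -0.3 -1.2] q [ 0.42  0.58 -0.94  1.52  0.41  1.24  0.96]
```

View pics/s16c.png

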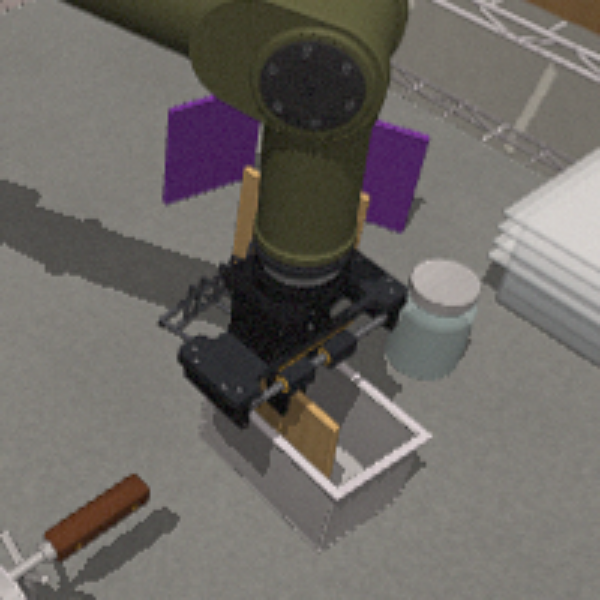

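Board is inside the pan. I'll go down the last 8 mm to the floor.

```bash
python3 -m creep '[{"linear":[0.002,0,-0.0003],"twist":[0,0,0],"fingers":1},{"linear":[0.004,0,-0.0006],"twist":[0,0,0],"fingers":1},{"linear":[0.006,0,-0.001],"twist":[0,0,0],"fingers":1},{"linear":[0.006,0,-0.001],"twist":[0,0,0],"fingers":1},{"linear":[0.006,0,-0.001],"twist":[0,0,0],"fingers":1}]' 40; python3 -m creep '[{"linear":[0.001,0,0],"twist":[0,0,0],"fingers":1},{"linear":[0.002,0,0],"twist":[0,0,0],"fingers":1},{"linear":[0.002,0,0],"twist":[0,0,0],"fingers":1}]' 40
```

```text
time: 24.17
position: [0.6491, 0.1671, 0.1298]
tool_rot: [-1.104, 1.169, 1.202]
ft_force: [0.5, -0.7, -1.7]
grip_width: 0.1
time: 24.42
position: [0.6491, 0.1675, 0.1277]
tool_rot: [-1.104, 1.168, 1.203]
ft_force: [0.3, -0.3, -0.5]
grip_width: 0.1
```

```bash
python3 -m creep '[{"linear":[0.001,0,0],"twist":[0,0,0],"fingers":1},{"linear":[0.0015,0,0],"twist":[0,0,0],"fingers":1},{"linear":[0.0015,0,0],"twist":[0,0,0],"fingers":1}]' 40; python3 -m creep '[{"linear":[0,0,0],"twist":[0,0,0],"fingers":0.7},{"linear":[0,0,0],"twist":[0,0,0],"fingers":0.5},{"linear":[0,0,0],"twist":[0,0,0],"fingers":0.4},{"linear":[0,0,0],"twist":[0,0,0],"fingers":0.3},{"linear":[0,0,0],"twist":[0,0,0],"fingers":0.3},{"linear":[0,0,0],"twist":[0,0,0],"fingers":0.3},{"linear":[0,0,0],"twist":[0,0,0],"fingers":0.3}]' 40; python3 - <<'E'
from h import *
plan()
p,d=snap('scene','s17'); snap('wrist','w17')
cv2.imwrite('pics/s17c.png',cv2.resize(p[60:260,230:430,::-1],None,fx=3,fy=3))
E
```

```text
time: 24.67
position: [0.6493, 0.1677, 0.1276]
tool_rot: [-1.105, 1.168, 1.202]
ft_force: [-1.9, -1.3, 5.8]
grip_width: 0.1
time: 25.25
position: [0.6491, 0.1675, 0.1262]
tool_rot: [-1.104, 1.169, 1.203]
ft_force: [0.3, -1.3, 1.2]
grip_width: 0.345
t 25.25 TCP [0.6491 0.1675 0.1262] x [ 0.0073  0.0872 -0.9962] z [0.0584 0.9945 0.0874] zyaw 86.64
 linear mm [0. 0. 0.] twist [0. 0. 0.] dist 0.0 grip 0.345 F [ 0.3 -1.3  1.2] q [ 0.42  0.59 -0.93  1.53  0.41  1.22  0.96]
```

View pics/s17c.png

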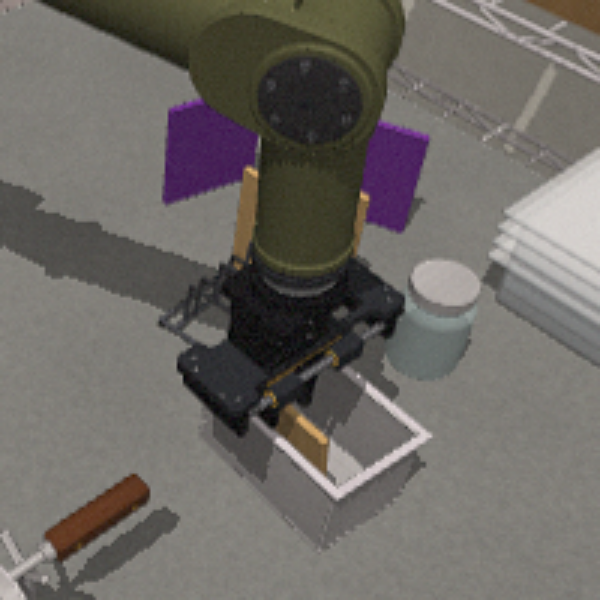

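View pics/w17.png

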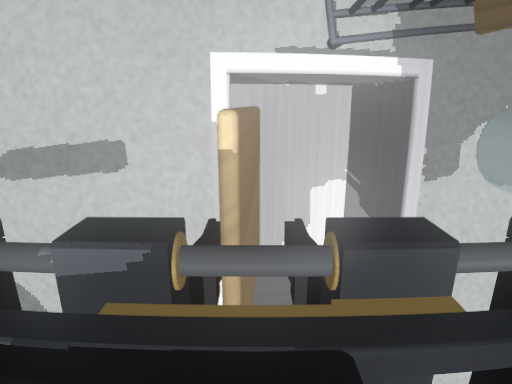

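The board is leaning on the pan's -y wall, top edge at column 228. I'll retreat along the tool axis and go to the second board.

```bash
python3 -m creep '[{"linear":[-0.01,0,0],"twist":[0,0,0],"fingers":0.3},{"linear":[-0.03,0,0],"twist":[0,0,0],"fingers":0.3},{"linear":[-0.055,0,0],"twist":[0,0,0],"fingers":0.3},{"linear":[-0.08,0,0],"twist":[0,0,0],"fingers":0.3},{"linear":[-0.105,0,0],"twist":[0,0,0],"fingers":0.3},{"linear":[-0.13,0,0],"twist":[0,0,0],"fingers":0.3},{"linear":[-0.14,0,0],"twist":[0,0,0],"fingers":0.3}]' 40; python3 - <<'E'
from h import *
plan((0.469,0.3637,0.25),95)
E
```

```text
time: 25.93
position: [0.6493, 0.1559, 0.2706]
tool_rot: [-1.106, 1.163, 1.199]
ft_force: [0.4, -0.5, 1.2]
grip_width: 0.347
t 25.93 TCP [0.6493 0.1559 0.2706] x [ 0.013   0.0884 -0.996 ] z [0.0582 0.9943 0.089 ] zyaw 86.65
 linear mm [ 36.5 192.4 194.3] twist [-8.37  5.06  0.82] dist 0.2758 grip 0.347 F [ 0.4 -0.5  1.2] q [ 0.46  0.49 -0.99  1.35  0.33  1.46  1.02]
```

```bash
python3 -m creep '[{"linear":[0.005,0.025,0.025],"twist":[-1,1,0.2],"fingers":0.3},{"linear":[0.01,0.055,0.055],"twist":[-2,2,0.4],"fingers":0.3},{"linear":[0.015,0.083,0.084],"twist":[-4,3,0.6],"fingers":0.3},{"linear":[0.02,0.11,0.112],"twist":[-6,4,0.8],"fingers":0.3},{"linear":[0.026,0.137,0.14],"twist":[-8,5,0.8],"fingers":0.3},{"linear":[0.032,0.165,0.168],"twist":[-8.4,5,0.8],"fingers":0.3},{"linear":[0.036,0.192,0.194],"twist":[-8.4,5,0.8],"fingers":0.3},{"linear":[0.036,0.192,0.194],"twist":[-8.4,5,0.8],"fingers":0.3}]' 40; python3 - <<'E'
from h import *
viewer.get_image('top');viewer.get_image('top')
P=viewer.camera_params('wrist');snap('wrist','w18')
plan((0.469,0.3637,0.133),95)
c=cloud('wrist',np.load('pics/w18.npy'),P)
for y0,y1 in [(.34,.385),(.39,.45)]:
    m=np.all((c>[.37,y0,.146])&(c<[.58,y1,.165]),axis=2);q=c[m]; 
    if len(q)>5: print('board',len(q),np.median(q,0),cv2.minAreaRect((q[:,:2]*1000).astype(np.float32)))
p,d=snap('scene','s18')
cv2.imwrite('pics/s18c.png',cv2.resize(p[60:260,230:430,::-1],None,fx=3,fy=3))
E
```

```text
time: 26.6
position: [0.4592, 0.3705, 0.2469]
tool_rot: [-1.278, 1.162, 1.292]
ft_force: [-1.3, 0.9, 0.3]
grip_width: 0.348
t 26.75 TCP [0.4679 0.3626 0.2464] x [-0.0047 -0.0011 -1.    ] z [-0.0891  0.996  -0.0007] zyaw 95.11
 linear mm [113.4  -1.7   1. ] twist [ 0.11 -0.04 -0.27] dist 0.1134 grip 0.35 F [ 1.  -0.4 -0.1] q [ 0.16  0.38 -1.09  1.55  0.33  1.42  0.71]
board 1538 [0.4502 0.3623 0.1522] ((455.579833984375, 362.4592590332031), (102.1528091430664, 8.951489448547363), 5.055505752563477)
board 1712 [0.4438 0.4112 0.1521] ((448.6133117675781, 412.24114990234375), (106.56477355957031, 9.60303783416748), 5.129277229309082)
```

View pics/w18.png

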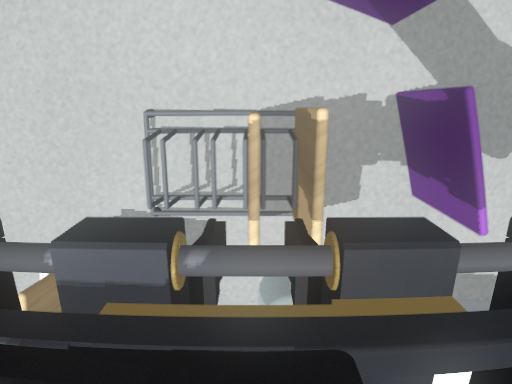

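View pics/s18c.png

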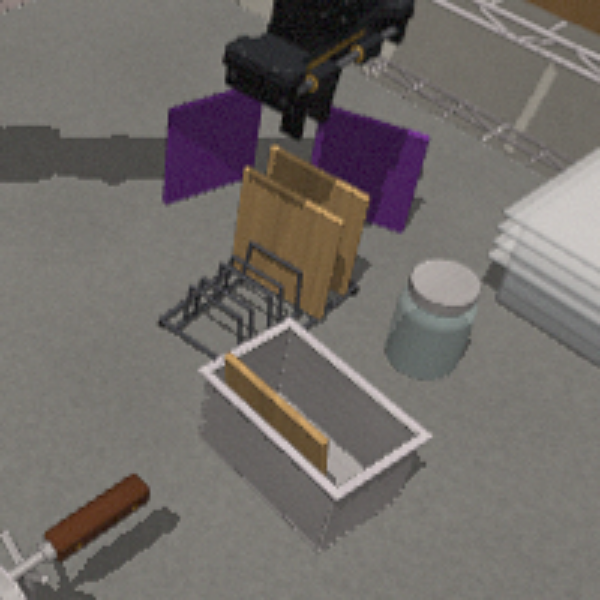

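The second board at column 254 is centred between the fingers, with the third at column 320 clear of them. The first stands in the pan. Descending.

```bash
python3 -m creep '[{"linear":[0.02,-0.001,0.001],"twist":[0,0,0],"fingers":0.3},{"linear":[0.045,-0.001,0.001],"twist":[0,0,-0.2],"fingers":0.3},{"linear":[0.07,-0.001,0.001],"twist":[0,0,-0.2],"fingers":0.3},{"linear":[0.092,-0.001,0.001],"twist":[0,0,-0.2],"fingers":0.3},{"linear":[0.106,-0.001,0.001],"twist":[0,0,-0.2],"fingers":0.3},{"linear":[0.111,-0.001,0.001],"twist":[0,0,-0.2],"fingers":0.3},{"linear":[0.111,-0.001,0.001],"twist":[0,0,-0.2],"fingers":0.5},{"linear":[0.111,-0.001,0.001],"twist":[0,0,-0.2],"fingers":0.6}]' 40; python3 -m creep '[{"linear":[0,0,0],"twist":[0,0,0],"fingers":1},{"linear":[0,0,0],"twist":[0,0,0],"fingers":1},{"linear":[0,0,0],"twist":[0,0,0],"fingers":1},{"linear":[0,0,0],"twist":[0,0,0],"fingers":1},{"linear":[0,0,0],"twist":[0,0,0],"fingers":1},{"linear":[0,0,0],"twist":[0,0,0],"fingers":1},{"linear":[0,0,0],"twist":[0,0,0],"fingers":1}]' 40
```

```text
time: 27.47
position: [0.4692, 0.3638, 0.1363]
tool_rot: [-1.272, 1.167, 1.274]
ft_force: [0.3, -0.0, -0.1]
grip_width: 0.267
time: 28.05
position: [0.4689, 0.3644, 0.1366]
tool_rot: [-1.273, 1.165, 1.274]
ft_force: [-0.4, -0.4, 5.8]
grip_width: 0.104
```

```bash
python3 -m creep '[{"linear":[-0.005,0,0],"twist":[0,0,0],"fingers":1},{"linear":[-0.02,0,0],"twist":[0,0,0],"fingers":1},{"linear":[-0.04,0,0],"twist":[0,0,0],"fingers":1},{"linear":[-0.06,0,0],"twist":[0,0,0],"fingers":1},{"linear":[-0.08,0,0],"twist":[0,0,0],"fingers":1},{"linear":[-0.1,0,0],"twist":[0,0,0],"fingers":1},{"linear":[-0.125,0,0],"twist":[0,0,0],"fingers":1},{"linear":[-0.145,0,0],"twist":[0,0,0],"fingers":1}]' 40; python3 - <<'E'
from h import *
P=viewer.camera_params('scene'); p,d=snap('scene','s19')
cv2.imwrite('pics/s19c.png',cv2.resize(p[60:260,230:430,::-1],None,fx=3,fy=3))
print([(np.round(r['centre'],4).tolist(),round(r['conf'],2)) for r in nets.place_of('scene','pan')])
q=panfit('s19','scene'); print(len(q),cv2.minAreaRect((q[:,:2]*1000).astype(np.float32)))
plan()
E
```

```text
time: 28.72
position: [0.4682, 0.3639, 0.2828]
tool_rot: [-1.273, 1.167, 1.275]
ft_force: [0.2, 0.4, -1.4]
grip_width: 0.099
[([0.6538, 0.2052, 0.0021], 0.79)]
662 ((650.8811645507812, 206.41336059570312), (122.33055877685547, 190.6146240234375), 86.65679931640625)
t 28.82 TCP [0.4692 0.3654 0.2847] x [ 0.0029  0.0037 -1.    ] z [-0.0884  0.9961  0.0034] zyaw 95.07
 linear mm [0. 0. 0.] twist [0. 0. 0.] dist 0.0 grip 0.099 F [ 0.1 -0.2 -1.8] q [ 0.17  0.36 -1.1   1.49  0.32  1.48  0.72]
```

View pics/s19c.png

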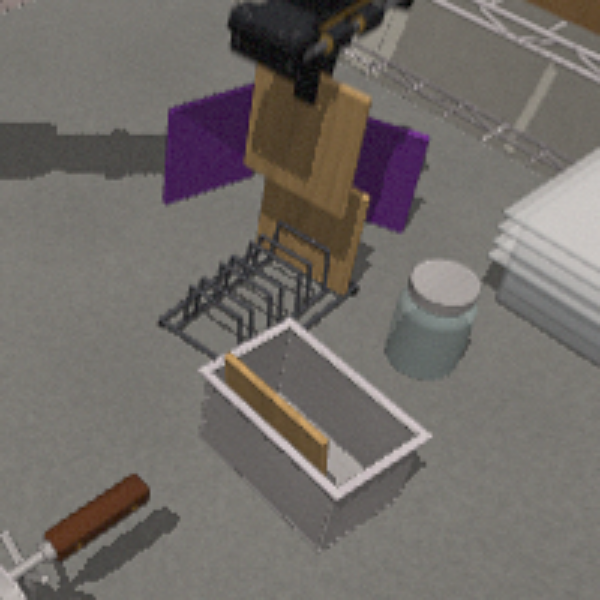

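```bash
python3 - <<'E'
from h import *
plan((0.6534,0.2483,0.28),86.6,tilt=(-4.99,0.3,0))
E
```

```text
t 28.82 TCP [0.4692 0.3654 0.2847] x [ 0.0029  0.0037 -1.    ] z [-0.0884  0.9961  0.0034] zyaw 95.07
 linear mm [   4.8 -173.1 -132.9] twist [8.46 5.2  0.54] dist 0.2183 grip 0.099 F [ 0.1 -0.2 -1.8] q [ 0.17  0.36 -1.1   1.49  0.32  1.48  0.72]
```

```bash
python3 -m creep '[{"linear":[0,-0.015,-0.01],"twist":[1,0,0],"fingers":1},{"linear":[0,-0.04,-0.03],"twist":[3,1,0],"fingers":1},{"linear":[0.002,-0.07,-0.053],"twist":[5,2,0.2],"fingers":1},{"linear":[0.003,-0.1,-0.077],"twist":[6,3,0.3],"fingers":1},{"linear":[0.004,-0.13,-0.1],"twist":[7,4,0.4],"fingers":1},{"linear":[0.005,-0.155,-0.12],"twist":[8.4,5.2,0.5],"fingers":1},{"linear":[0.005,-0.173,-0.133],"twist":[8.4,5.2,0.5],"fingers":1},{"linear":[0.005,-0.173,-0.133],"twist":[8.4,5.2,0.5],"fingers":1}]' 40; python3 - <<'E'
from h import *
viewer.get_image('wrist'); viewer.get_image('wrist')
P=viewer.camera_params('wrist');snap('wrist','w20')
plan((0.6534,0.2483,0.1285),86.6,tilt=(-4.99,0.3,0))
q=panfit('w20',P=P)
for x0 in np.arange(.57,.66,.02):
    k=q[(q[:,0]>x0)&(q[:,0]<x0+.01)]
    if len(k): print(round(x0+.005,3),len(k),np.sort(k[:,1])[[0,len(k)//4,3*len(k)//4,-1]])
E
```

```text
time: 29.48
position: [0.6575, 0.2398, 0.2715]
tool_rot: [-1.224, 1.316, 1.119]
ft_force: [-0.5, -2.3, -1.7]
grip_width: 0.101
t 29.63 TCP [0.652  0.2464 0.2736] x [-0.012  -0.0906 -0.9958] z [ 0.0577  0.9942 -0.0912] zyaw 86.68
 linear mm [144.3  -2.2  15.2] twist [ 0.07 -0.23 -0.37] dist 0.1451 grip 0.103 F [-0.6  0.1 -0.9] q [ 0.12  0.6  -0.92  1.18  0.52  1.64  0.81]
0.575 266 [0.1504 0.1577 0.2658 0.2714]
0.595 107 [0.2599 0.2629 0.2676 0.2697]
0.615 111 [0.259  0.2611 0.2667 0.2689]
0.635 101 [0.2582 0.2603 0.2652 0.2672]
0.655 100 [0.2564 0.2586 0.2635 0.2666]
```

View pics/w20.png

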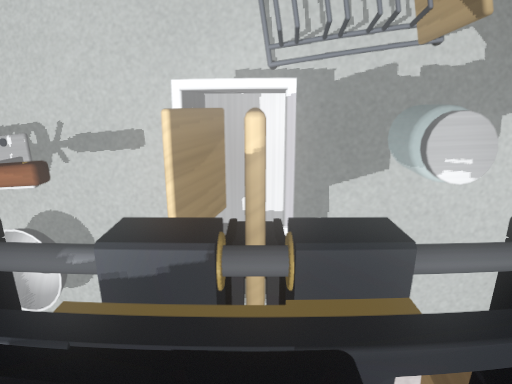

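```bash
python3 -m creep '[{"linear":[0.015,-0.002,0.0015],"twist":[0,-0.2,-0.3],"fingers":1},{"linear":[0.035,-0.002,0.0035],"twist":[0,-0.2,-0.3],"fingers":1},{"linear":[0.055,-0.002,0.0055],"twist":[0,-0.2,-0.3],"fingers":1},{"linear":[0.075,-0.002,0.0075],"twist":[0,-0.2,-0.3],"fingers":1},{"linear":[0.095,-0.002,0.0095],"twist":[0,-0.2,-0.3],"fingers":1},{"linear":[0.115,-0.002,0.0115],"twist":[0,-0.2,-0.3],"fingers":1},{"linear":[0.13,-0.002,0.0132],"twist":[0,-0.2,-0.3],"fingers":1},{"linear":[0.138,-0.002,0.0145],"twist":[0,-0.2,-0.3],"fingers":1}]' 40; python3 -m creep '[{"linear":[0,0,0],"twist":[0,0,0],"fingers":1},{"linear":[0.0,0,0],"twist":[0,0,0],"fingers":1}]'; python3 - <<'E'
from h import *
plan((0.6534,0.2478,0.127))
E
```

```text
time: 30.3
position: [0.6523, 0.2484, 0.134]
tool_rot: [-1.23, 1.303, 1.127]
ft_force: [0.0, 0.1, -1.7]
grip_width: 0.103
time: 30.47
position: [0.6539, 0.2488, 0.1367]
tool_rot: [-1.23, 1.301, 1.125]
ft_force: [0.1, 0.0, -0.7]
grip_width: 0.104
t 30.47 TCP [0.6539 0.2488 0.1367] x [-0.0037 -0.0872 -0.9962] z [ 0.0572  0.9945 -0.0872] zyaw 86.71
 linear mm [ 9.8  0.4 -0.2] twist [0. 0. 0.] dist 0.0098 grip 0.104 F [ 0.1  0.  -0.7] q [ 0.14  0.67 -0.88  1.37  0.58  1.4   0.75]
```

```bash
python3 -m creep '[{"linear":[0.002,0,0],"twist":[0,0,0],"fingers":1},{"linear":[0.005,0,0],"twist":[0,0,0],"fingers":1},{"linear":[0.007,0,0],"twist":[0,0,0],"fingers":1},{"linear":[0.007,0,0],"twist":[0,0,0],"fingers":1},{"linear":[0.007,0,0],"twist":[0,0,0],"fingers":1}]' 40; python3 -m creep '[{"linear":[0.001,0,0],"twist":[0,0,0],"fingers":1},{"linear":[0.0025,0,0],"twist":[0,0,0],"fingers":1},{"linear":[0.0025,0,0],"twist":[0,0,0],"fingers":1}]' 40
```

```text
time: 30.88
position: [0.6542, 0.2476, 0.1295]
tool_rot: [-1.229, 1.301, 1.124]
ft_force: [0.6, -0.7, -1.6]
grip_width: 0.1
time: 31.13
position: [0.6545, 0.2478, 0.1277]
tool_rot: [-1.229, 1.3, 1.124]
ft_force: [1.1, 0.1, 2.9]
grip_width: 0.097
```

Touching the floor, Fz +2.9 N. Releasing.

```bash
python3 -m creep '[{"linear":[0,0,0],"twist":[0,0,0],"fingers":0.7},{"linear":[0,0,0],"twist":[0,0,0],"fingers":0.5},{"linear":[0,0,0],"twist":[0,0,0],"fingers":0.4},{"linear":[0,0,0],"twist":[0,0,0],"fingers":0.3},{"linear":[0,0,0],"twist":[0,0,0],"fingers":0.3},{"linear":[0,0,0],"twist":[0,0,0],"fingers":0.3},{"linear":[0,0,0],"twist":[0,0,0],"fingers":0.3}]' 40; python3 - <<'E'
from h import *
plan()
p,d=snap('scene','s21'); snap('wrist','w21')
cv2.imwrite('pics/s21c.png',cv2.resize(p[60:260,230:430,::-1],None,fx=3,fy=3))
E
```

```text
time: 31.72
position: [0.6541, 0.2475, 0.1268]
tool_rot: [-1.229, 1.301, 1.124]
ft_force: [-0.1, -0.6, -0.3]
grip_width: 0.344
t 31.72 TCP [0.6541 0.2475 0.1268] x [-0.0038 -0.0874 -0.9962] z [ 0.058   0.9945 -0.0875] zyaw 86.66
 linear mm [0. 0. 0.] twist [0. 0. 0.] dist 0.0 grip 0.344 F [-0.1 -0.6 -0.3] q [ 0.14  0.68 -0.88  1.38  0.58  1.39  0.74]
```

View pics/w21.png

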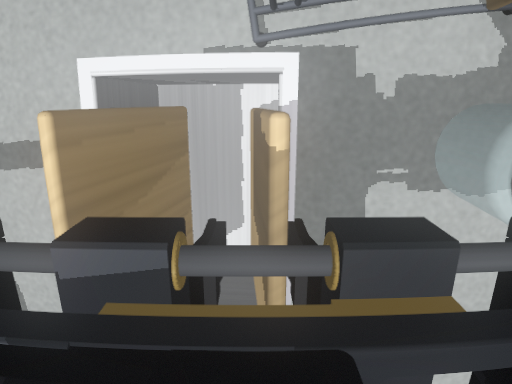

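The second board leans on the +y wall. Retreating and moving to the third board.

```bash
python3 -m creep '[{"linear":[-0.01,0,0],"twist":[0,0,0],"fingers":0.3},{"linear":[-0.03,0,0],"twist":[0,0,0],"fingers":0.3},{"linear":[-0.055,0,0],"twist":[0,0,0],"fingers":0.3},{"linear":[-0.08,0,0],"twist":[0,0,0],"fingers":0.3},{"linear":[-0.105,0,0],"twist":[0,0,0],"fingers":0.3},{"linear":[-0.13,0,0],"twist":[0,0,0],"fingers":0.3},{"linear":[-0.14,0,0],"twist":[0,0,0],"fingers":0.3}]' 40; python3 - <<'E'
from h import *
plan((0.4595,0.4132,0.245),95)
E
```

```text
time: 32.4
position: [0.6553, 0.2612, 0.2713]
tool_rot: [-1.229, 1.295, 1.122]
ft_force: [0.2, 0.6, 0.7]
grip_width: 0.346
t 32.4 TCP [0.6553 0.2612 0.2713] x [ 0.0012 -0.0843 -0.9964] z [ 0.0581  0.9948 -0.0841] zyaw 86.66
 linear mm [ 13.2 204.4 142. ] twist [-8.32 -4.84 -0.  ] dist 0.2492 grip 0.346 F [0.2 0.6 0.7] q [ 0.1   0.61 -0.92  1.17  0.53  1.62  0.79]
```

```bash
python3 -m creep '[{"linear":[0,0.025,0.018],"twist":[-1,-1,0],"fingers":0.3},{"linear":[0.002,0.055,0.038],"twist":[-2,-2,0],"fingers":0.3},{"linear":[0.004,0.085,0.058],"twist":[-4,-3,0],"fingers":0.3},{"linear":[0.006,0.115,0.08],"twist":[-6,-4,0],"fingers":0.3},{"linear":[0.008,0.145,0.1],"twist":[-8,-4.8,0],"fingers":0.3},{"linear":[0.01,0.175,0.12],"twist":[-8.3,-4.8,0],"fingers":0.3},{"linear":[0.013,0.204,0.142],"twist":[-8.3,-4.8,0],"fingers":0.3},{"linear":[0.013,0.204,0.142],"twist":[-8.3,-4.8,0],"fingers":0.3}]' 40; python3 - <<'E'
from h import *
viewer.get_image('top');viewer.get_image('top')
P=viewer.camera_params('wrist');snap('wrist','w22')
plan((0.4595,0.4132,0.133),95)
c=cloud('wrist',np.load('pics/w22.npy'),P)
m=np.all((c>[.37,.39,.146])&(c<[.58,.45,.165]),axis=2);q=c[m]
print('board',len(q),np.median(q,0),cv2.minAreaRect((q[:,:2]*1000).astype(np.float32)))
p,d=snap('scene','s22')
cv2.imwrite('pics/s22c.png',cv2.resize(p[60:260,230:430,::-1],None,fx=3,fy=3))
E
```

```text
time: 33.07
position: [0.4502, 0.4175, 0.2407]
tool_rot: [-1.279, 1.168, 1.288]
ft_force: [-1.9, 0.6, 0.4]
grip_width: 0.348
t 33.22 TCP [0.4592 0.4115 0.2407] x [-0.0041 -0.0047 -1.    ] z [-0.0874  0.9962 -0.0043] zyaw 95.01
 linear mm [107.6  -0.9   2.1] twist [ 0.01 -0.25 -0.26] dist 0.1077 grip 0.347 F [-0.3 -0.9 -0. ] q [ 0.04  0.44 -1.07  1.5   0.39  1.44  0.61]
board 1576 [0.443  0.4116 0.1522] ((460.0828552246094, 413.0870361328125), (129.29859924316406, 8.601941108703613), 5.238218307495117)
```

View pics/w22.png

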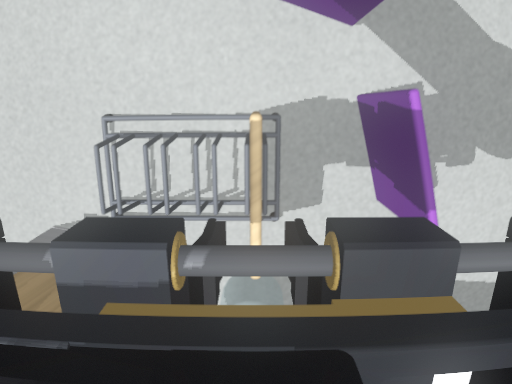

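View pics/s22c.png

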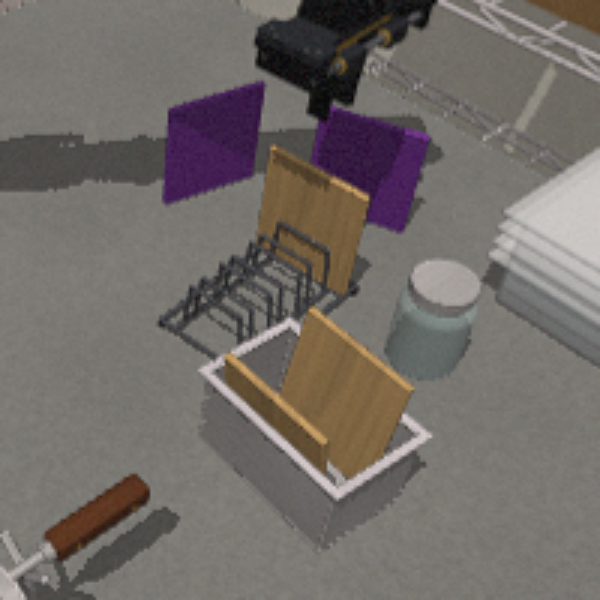

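Two boards stand in the pan, and the third, at column 256, is centred between the fingers. Grasping it.

```bash
python3 -m creep '[{"linear":[0.02,-0.001,0.002],"twist":[0,-0.2,-0.2],"fingers":0.3},{"linear":[0.045,-0.001,0.002],"twist":[0,-0.2,-0.2],"fingers":0.3},{"linear":[0.07,-0.001,0.002],"twist":[0,-0.2,-0.2],"fingers":0.3},{"linear":[0.09,-0.001,0.002],"twist":[0,-0.2,-0.2],"fingers":0.3},{"linear":[0.1,-0.001,0.002],"twist":[0,-0.2,-0.2],"fingers":0.3},{"linear":[0.106,-0.001,0.002],"twist":[0,-0.2,-0.2],"fingers":0.3},{"linear":[0.106,-0.001,0.002],"twist":[0,-0.2,-0.2],"fingers":0.5},{"linear":[0.106,-0.001,0.002],"twist":[0,-0.2,-0.2],"fingers":0.6}]' 40; python3 -m creep '[{"linear":[0,0,0],"twist":[0,0,0],"fingers":1},{"linear":[0,0,0],"twist":[0,0,0],"fingers":1},{"linear":[0,0,0],"twist":[0,0,0],"fingers":1},{"linear":[0,0,0],"twist":[0,0,0],"fingers":1},{"linear":[0,0,0],"twist":[0,0,0],"fingers":1},{"linear":[0,0,0],"twist":[0,0,0],"fingers":1},{"linear":[0,0,0],"twist":[0,0,0],"fingers":1}]' 40
```

```text
time: 33.93
position: [0.4603, 0.4135, 0.1355]
tool_rot: [-1.271, 1.168, 1.273]
ft_force: [0.4, -0.0, 0.4]
grip_width: 0.268
time: 34.52
position: [0.4599, 0.414, 0.1358]
tool_rot: [-1.272, 1.166, 1.273]
ft_force: [0.6, 0.1, 6.6]
grip_width: 0.104
```

```bash
python3 -m creep '[{"linear":[-0.005,0,0],"twist":[0,0,0],"fingers":1},{"linear":[-0.02,0,0],"twist":[0,0,0],"fingers":1},{"linear":[-0.04,0,0],"twist":[0,0,0],"fingers":1},{"linear":[-0.06,0,0],"twist":[0,0,0],"fingers":1},{"linear":[-0.08,0,0],"twist":[0,0,0],"fingers":1},{"linear":[-0.105,0,0],"twist":[0,0,0],"fingers":1},{"linear":[-0.135,0,0],"twist":[0,0,0],"fingers":1},{"linear":[-0.165,0,0],"twist":[0,0,0],"fingers":1}]' 40; python3 - <<'E'
from h import *
p,d=snap('scene','s23')
cv2.imwrite('pics/s23c.png',cv2.resize(p[60:260,230:430,::-1],None,fx=3,fy=3))
print([(np.round(r['centre'],4).tolist(),round(r['conf'],2)) for r in nets.place_of('scene','pan')])
print([(np.round(r['centre'],4).tolist(),round(r['conf'],2)) for r in nets.place_of('scene','board0')])
c=cloud('scene',d); img=cv2.imread('pics/s23.png').astype(int)
br=(img[...,2]-img[...,0]>35)
m=np.all((c>[.52,.08,.12])&(c<[.80,.36,.16]),axis=2)&br; q=c[m]
h,e=np.histogram(q[:,1],bins=np.arange(.1,.3,.005)); print([(round(float(a),3),int(b)) for a,b in zip(e,h) if b])
plan()
E
```

```text
time: 35.18
position: [0.4592, 0.4128, 0.3013]
tool_rot: [-1.272, 1.169, 1.275]
ft_force: [0.7, -0.3, -1.4]
grip_width: 0.101
[([0.6549, 0.2049, 0.0015], 0.82)]
[([0.2736, 0.438, -0.0014], 0.82), ([0.425, 0.546, 0.0034], 0.81), ([0.6551, 0.2392, 0.006], 0.75), ([0.6458, 0.1827, 0.0088], 0.71), ([0.6355, -0.1431, 0.0857], 0.68), ([0.4588, 0.4114, 0.1774], 0.57)]
[(0.145, 64), (0.15, 151), (0.155, 49), (0.16, 3), (0.24, 1), (0.245, 66), (0.25, 186), (0.255, 84), (0.26, 17), (0.265, 1)]
t 35.33 TCP [0.4599 0.4145 0.3029] x [ 0.0016  0.0031 -1.    ] z [-0.0868  0.9962  0.0029] zyaw 94.98
 linear mm [0. 0. 0.] twist [0. 0. 0.] dist 0.0 grip 0.103 F [-0.9 -1.2 -2.2] q [ 0.03  0.41 -1.09  1.4   0.37  1.54  0.63]
```

View pics/s23c.png

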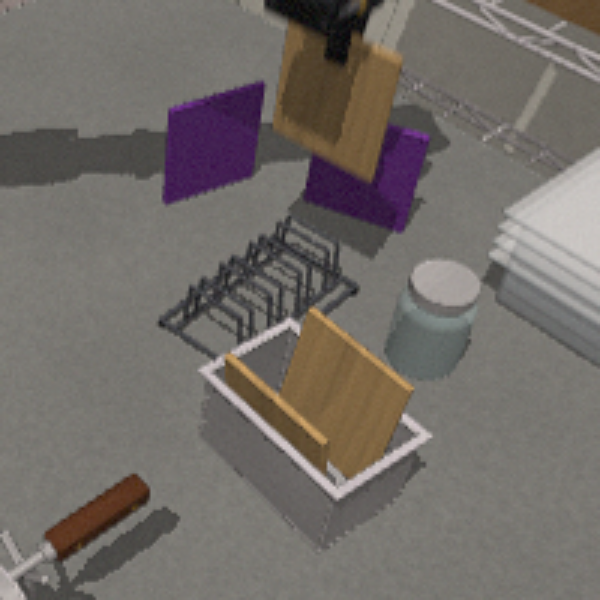

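```bash
python3 - <<'E'
from h import *
plan((0.652,0.2195,0.30),86.6,tilt=(-5.99,0.36,0))
E
```

```text
t 35.33 TCP [0.4599 0.4145 0.3029] x [ 0.0016  0.0031 -1.    ] z [-0.0868  0.9962  0.0029] zyaw 94.98
 linear mm [   2.7 -174.4 -211. ] twist [8.37 6.16 0.54] dist 0.2738 grip 0.103 F [-0.9 -1.2 -2.2] q [ 0.03  0.41 -1.09  1.4   0.37  1.54  0.63]
```

```bash
python3 -m creep '[{"linear":[0,-0.015,-0.02],"twist":[1,0.5,0],"fingers":1},{"linear":[0,-0.04,-0.045],"twist":[3,1.5,0],"fingers":1},{"linear":[0,-0.065,-0.075],"twist":[5,3,0.2],"fingers":1},{"linear":[0.001,-0.09,-0.105],"twist":[6,4,0.3],"fingers":1},{"linear":[0.002,-0.115,-0.135],"twist":[7,5,0.4],"fingers":1},{"linear":[0.003,-0.14,-0.165],"twist":[8.4,6.2,0.5],"fingers":1},{"linear":[0.003,-0.16,-0.19],"twist":[8.4,6.2,0.5],"fingers":1},{"linear":[0.003,-0.174,-0.211],"twist":[8.4,6.2,0.5],"fingers":1}]' 40; python3 - <<'E'
from h import *
viewer.get_image('wrist'); viewer.get_image('wrist'); viewer.get_image('wrist')
P=viewer.camera_params('wrist');snap('wrist','w24')
plan((0.652,0.2195,0.1285),86.6,tilt=(-5.99,0.36,0))
q=panfit('w24',P=P)
for x0 in np.arange(.57,.66,.02):
    k=q[(q[:,0]>x0)&(q[:,0]<x0+.01)]
    if len(k): print(round(x0+.005,3),len(k),np.sort(k[:,1])[[0,len(k)//4,3*len(k)//4,-1]])
E
```

```text
time: 36.0
position: [0.653, 0.2149, 0.2942]
tool_rot: [-1.239, 1.325, 1.115]
ft_force: [0.4, 0.1, -1.6]
grip_width: 0.104
t 36.2 TCP [0.6512 0.2171 0.2948] x [-0.0121 -0.1083 -0.994 ] z [ 0.0608  0.9922 -0.1088] zyaw 86.49
 linear mm [165.   -1.6  20.5] twist [-0.11 -0.25 -0.32] dist 0.1663 grip 0.099 F [-0.4  1.  -0.8] q [ 0.16  0.57 -0.93  1.18  0.52  1.67  0.84]
0.575 224 [0.1517 0.1577 0.2657 0.2708]
0.595 4 [0.2692 0.2694 0.2703 0.2703]
```

View pics/w24.png

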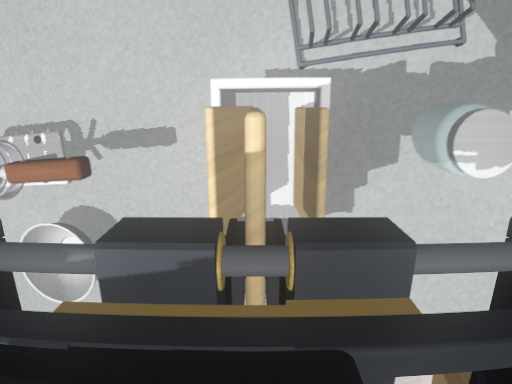

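The third board hangs between the two placed ones (columns 210 and 320) with room on both sides. Lowering.

```bash
python3 -m creep '[{"linear":[0.02,-0.001,0.003],"twist":[0,-0.2,-0.3],"fingers":1},{"linear":[0.045,-0.001,0.006],"twist":[0,-0.2,-0.3],"fingers":1},{"linear":[0.07,-0.001,0.009],"twist":[0,-0.2,-0.3],"fingers":1},{"linear":[0.09,-0.001,0.0115],"twist":[0,-0.2,-0.3],"fingers":1},{"linear":[0.11,-0.001,0.014],"twist":[0,-0.2,-0.3],"fingers":1},{"linear":[0.13,-0.001,0.0165],"twist":[0,-0.2,-0.3],"fingers":1},{"linear":[0.145,-0.001,0.018],"twist":[0,-0.2,-0.3],"fingers":1},{"linear":[0.155,-0.001,0.0195],"twist":[0,-0.2,-0.3],"fingers":1}]' 40; python3 -m creep '[{"linear":[0,0,0],"twist":[0,0,0],"fingers":1},{"linear":[0.0,0,0],"twist":[0,0,0],"fingers":1}]'; python3 - <<'E'
from h import *
plan((0.652,0.2195,0.127))
E
```

```text
time: 36.87
position: [0.6503, 0.2215, 0.138]
tool_rot: [-1.242, 1.316, 1.117]
ft_force: [-0.4, -0.6, -1.2]
grip_width: 0.099
time: 37.03
position: [0.6517, 0.2212, 0.1402]
tool_rot: [-1.241, 1.314, 1.115]
ft_force: [0.1, 1.2, -1.0]
grip_width: 0.097
t 37.03 TCP [0.6517 0.2212 0.1402] x [-0.004  -0.1048 -0.9945] z [ 0.0587  0.9928 -0.1048] zyaw 86.62
 linear mm [13.3 -0.4 -0.3] twist [0. 0. 0.] dist 0.0134 grip 0.097 F [ 0.1  1.2 -1. ] q [ 0.18  0.65 -0.89  1.4   0.58  1.41  0.77]
```

```bash
python3 -m creep '[{"linear":[0.003,0,0],"twist":[0,0,0],"fingers":1},{"linear":[0.006,0,-0.001],"twist":[0,0,0],"fingers":1},{"linear":[0.009,0,-0.001],"twist":[0,0,0],"fingers":1},{"linear":[0.0105,0,-0.001],"twist":[0,0,0],"fingers":1},{"linear":[0.0105,0,-0.001],"twist":[0,0,0],"fingers":1},{"linear":[0.0105,0,-0.001],"twist":[0,0,0],"fingers":1}]' 40; python3 -m creep '[{"linear":[0.001,0,0],"twist":[0,0,0],"fingers":1},{"linear":[0.002,0,0],"twist":[0,0,0],"fingers":1},{"linear":[0.002,0,0],"twist":[0,0,0],"fingers":1}]' 40
```

```text
time: 37.53
position: [0.652, 0.2185, 0.1299]
tool_rot: [-1.241, 1.314, 1.113]
ft_force: [-1.0, 0.4, -0.9]
grip_width: 0.1
time: 37.78
position: [0.6519, 0.2184, 0.1277]
tool_rot: [-1.241, 1.314, 1.114]
ft_force: [-0.2, 0.1, -1.5]
grip_width: 0.1
```

```bash
python3 -m creep '[{"linear":[0.001,0,0],"twist":[0,0,0],"fingers":1},{"linear":[0.0015,0,0],"twist":[0,0,0],"fingers":1},{"linear":[0.0015,0,0],"twist":[0,0,0],"fingers":1}]' 40; python3 -m creep '[{"linear":[0,0,0],"twist":[0,0,0],"fingers":0.75},{"linear":[0,0,0],"twist":[0,0,0],"fingers":0.65},{"linear":[0,0,0],"twist":[0,0,0],"fingers":0.55},{"linear":[0,0,0],"twist":[0,0,0],"fingers":0.5},{"linear":[0,0,0],"twist":[0,0,0],"fingers":0.5},{"linear":[0,0,0],"twist":[0,0,0],"fingers":0.5}]' 40; python3 - <<'E'
from h import *
plan()
p,d=snap('scene','s25'); snap('wrist','w25')
cv2.imwrite('pics/s25c.png',cv2.resize(p[60:260,230:430,::-1],None,fx=3,fy=3))
E
```

```text
time: 38.03
position: [0.6522, 0.2184, 0.1268]
tool_rot: [-1.241, 1.313, 1.113]
ft_force: [0.6, -0.1, 0.6]
grip_width: 0.1
time: 38.53
position: [0.652, 0.2182, 0.1263]
tool_rot: [-1.241, 1.314, 1.114]
ft_force: [-0.1, 0.2, 0.1]
grip_width: 0.242
t 38.53 TCP [0.652  0.2182 0.1263] x [-0.0037 -0.1049 -0.9945] z [ 0.0596  0.9927 -0.105 ] zyaw 86.56
 linear mm [0. 0. 0.] twist [0. 0. 0.] dist 0.0 grip 0.242 F [-0.1  0.2  0.1] q [ 0.18  0.66 -0.88  1.41  0.59  1.38  0.76]
```

View pics/w25.png

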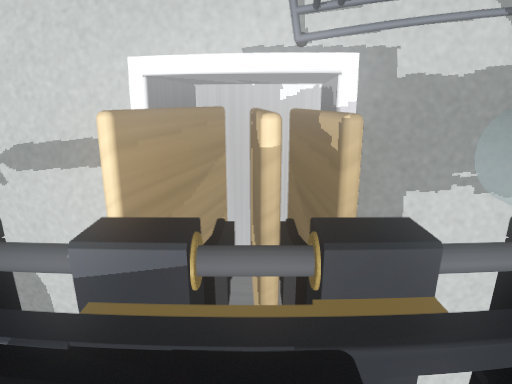

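Released, and it leans against the right finger towards board two. Retreating slowly along the tool axis.

```bash
python3 -m creep '[{"linear":[-0.005,0,0],"twist":[0,0,0],"fingers":0.5},{"linear":[-0.012,0,0],"twist":[0,0,0],"fingers":0.5},{"linear":[-0.02,0,0],"twist":[0,0,0],"fingers":0.5},{"linear":[-0.03,0,0],"twist":[0,0,0],"fingers":0.5},{"linear":[-0.045,0,0],"twist":[0,0,0],"fingers":0.5},{"linear":[-0.07,0,0],"twist":[0,0,0],"fingers":0.5},{"linear":[-0.1,0,0],"twist":[0,0,0],"fingers":0.5},{"linear":[-0.14,0,0],"twist":[0,0,0],"fingers":0.5}]' 40; python3 -m creep '[{"linear":[-0.03,0.02,0],"twist":[0,0,0],"fingers":0.5},{"linear":[-0.06,0.06,0],"twist":[0,0,0],"fingers":0.5},{"linear":[-0.08,0.1,0],"twist":[0,0,0],"fingers":0.5},{"linear":[-0.09,0.14,0],"twist":[0,0,0],"fingers":0.5},{"linear":[-0.09,0.18,0],"twist":[0,0,0],"fingers":0.5},{"linear":[-0.09,0.18,0],"twist":[0,0,0],"fingers":0.5},{"linear":[-0.09,0.18,0],"twist":[0,0,0],"fingers":0.5}]'; python3 - <<'E'
from h import *
plan()
p,d=snap('scene','s26'); cv2.imwrite('pics/s26c.png',cv2.resize(p[60:340,70:440,::-1],None,fx=2.1,fy=2.1))
p,d=snap('top','t26'); cv2.imwrite('pics/t26c.png',cv2.resize(p[90:240,120:380,::-1],None,fx=3,fy=3))
for l in ['board0','pan','ring0','skewer_neck','skewer_far','skewer','bowl','wine_glass','jar']: print(l,[(np.round(r['centre'],4).tolist(),round(r['conf'],2)) for r in nets.place_of('scene',l)[:6]])
E
```

```text
time: 39.3
position: [0.6517, 0.2322, 0.2661]
tool_rot: [-1.241, 1.317, 1.115]
ft_force: [0.8, 0.7, -0.0]
grip_width: 0.251
time: 39.88
position: [0.4699, 0.2555, 0.3574]
tool_rot: [-1.248, 1.309, 1.112]
ft_force: [0.3, 0.9, -0.3]
grip_width: 0.25
t 39.88 TCP [0.4699 0.2555 0.3574] x [ 0.0019 -0.1068 -0.9943] z [ 0.0551  0.9928 -0.1065] zyaw 86.82
 linear mm [0. 0. 0.] twist [0. 0. 0.] dist 0.0 grip 0.25 F [ 0.3  0.9 -0.3] q [ 0.32  0.2  -1.08  1.46  0.26  1.65  0.78]
board0 [([0.4234, 0.5463, 0.0], 0.67), ([0.6448, 0.1811, 0.0086], 0.57), ([0.2722, 0.4437, -0.0006], 0.57), ([0.6519, 0.2066, 0.0037], 0.56)]
pan [([0.6524, 0.2082, 0.0005], 0.71), ([0.6348, -0.2, 0.0891], 0.38)]
ring0 [([0.6349, -0.2027, 0.0895], 0.93), ([0.6365, -0.2321, 0.0875], 0.81), ([0.6336, -0.1435, 0.086], 0.78), ([0.636, -0.1755, 0.089], 0.56), ([0.7788, -0.1164, -0.0011], 0.26)]
skewer_neck [([0.635, -0.1127, 0.12], 0.92)]
skewer_far [([0.6347, -0.2657, 0.1198], 0.97)]
skewer [([0.6329, -0.0432, 0.1224], 0.84)]
bowl [([0.781, -0.1144, -0.0027], 0.64), ([0.6311, -0.1879, 0.0035], 0.2)]
wine_glass [([0.6021, -0.4192, -0.0024], 0.95)]
jar [([0.6309, 0.4211, 0.0049], 0.9)]
```

View pics/s26c.png

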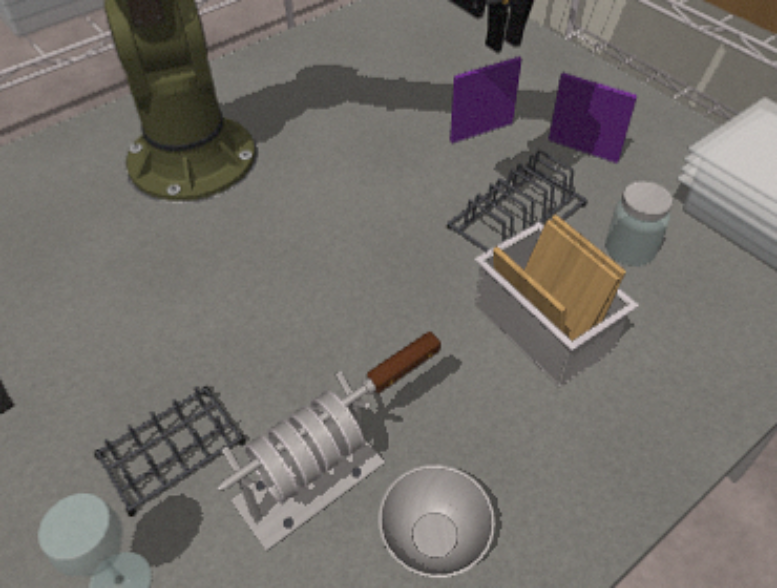

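View pics/t26c.png

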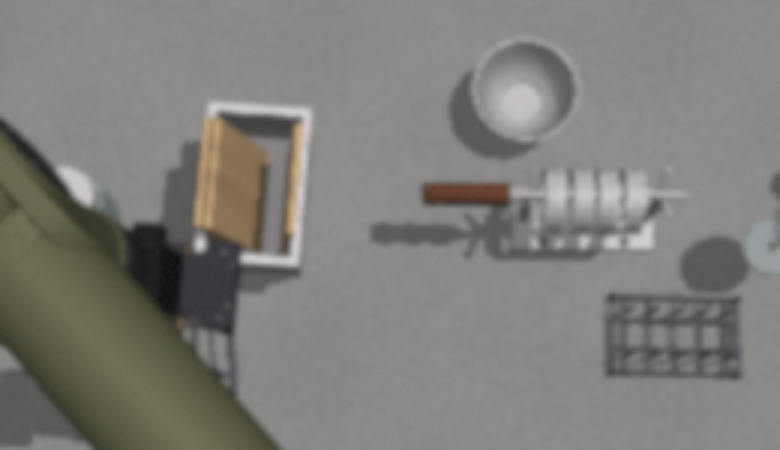

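All three boards stand in the upright pan, the rack and drainer are empty, and the skewer lies home with its four rings. I'll let it settle, take one last check and hand in.

```bash
python3 -m creep '[{"linear":[0,0,0],"twist":[0,0,0],"fingers":0.5},{"linear":[0,0,0],"twist":[0,0,0],"fingers":0.5},{"linear":[0,0,0],"twist":[0,0,0],"fingers":0.5},{"linear":[0,0,0],"twist":[0,0,0],"fingers":0.5},{"linear":[0,0,0],"twist":[0,0,0],"fingers":0.5},{"linear":[0,0,0],"twist":[0,0,0],"fingers":0.5},{"linear":[0,0,0],"twist":[0,0,0],"fingers":0.5},{"linear":[0,0,0],"twist":[0,0,0],"fingers":0.5}]'; python3 - <<'E'
from h import *
a=cv2.imread('pics/s26.png').astype(int)
p,d=snap('scene','s27'); b=p[:,:,::-1].astype(int)
e=np.abs(a-b).max(2)[100:340,110:400]; print('changed px',(e>60).sum())
print(job.close_job())
E
```

```text
time: 41.1
position: [0.4731, 0.2531, 0.3546]
tool_rot: [-1.241, 1.314, 1.113]
ft_force: [0.4, 0.5, 0.2]
grip_width: 0.245
changed px 0
the job is handed in; nothing more can be done
None
```

The job is done and handed in at about 41 s of the 210 s allowed.

- **Skewer and rings:** I ran the skewer through all four rings in the drainer and lifted them off as one stack. It lies back in both forks, with the neck and far points within about 3 mm of where they started. All four rings hang between the forks, with more than 1 cm to spare at each end.
- **Boards:** All three wooden boards stand on edge in the upright pan. One leans on the right-hand (-y) wall, one on the left-hand (+y) wall, and the third on that second board. The rack is empty and I did not touch the purple look-alikes.
- **Last checks:** The pan, bowl, glass and jar read within a few millimetres of where they started. Two pictures about a second apart showed no change, and the gripper was well clear of everything. I never saw the pan get knocked aside.
- **Disagreements:** In the last look the network reported only two of the three boards in the pan, but both pictures clearly show three. No other check failed.

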